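# Turn round the wash basket: jars to the drying pegs, vial plate to the wash

## Robot

A 7-joint arm with a two-finger parallel gripper is mounted at the origin on the work surface. World frame = base frame: x ahead of the robot, y to its left, z up, the work surface at z = 0. Lengths are in m, angles in degrees, forces in N, time in s.
With the tool pointing down it reaches from about 0.425 to 0.875 m from the base axis. Payload 4.7 kg.
Tool frame: the origin (TCP) lies at the very end of the fingers, on their centre line; the grasp point (between the pads) lies 19 mm behind it; z points along the fingers, x is the direction in which the jaws open and shut, and the axes are right-handed (so a half turn about z gives the same grasp; the last joint's range is limited). The gripper opens to 87 mm and grips with 3 to 60 N. Pads are 19 mm wide; open, the fingers measure 117 mm over their backs; the gripper's body (75 mm by 190 mm) begins 51 mm behind the grasp point.
Start: joints at [-67.661, 18.392, -4.016, 83.108, 1.295, 78.541, -3.26], TCP at [0.239, 0.605, 0.223] pointing down, gripper open.
Joint ranges: [-163.93, 163.93], [-17.29, 119.83], [-79.2, 71.16], [3.27, 140.29], [-89.18, 269.18], [5.43, 117.66], [-154.24, 154.24]. Speed limits (degrees/s): [147.25, 147.25, 180, 180, 180, 180, 180].

## Interface

Orientations are given as [roll, pitch, yaw] about the fixed x, y, z axes, in that order (R = Rz(yaw) Ry(pitch) Rx(roll)).
In Python, from workcell import env gives the robot as it stands.
- The arm moves only by the tool move_arm, never from a script. Its argument "moves" is a list of rows, each an object of numbers: "jaw": the finger opening in mm, from 0 to 87; "dx", "dy", "dz": the shift along the tool's x, y, z as a fraction of full scale; "turn": the turn about the tool's z as a fraction of full scale. A call has 1 to 20 rows; each row is the pose to reach, as a shift and turn from the pose commanded when the call began, along the tool's axes at that moment; what a row does not reach only later rows make up. Full scale, the value 1, is 0.4 m for a shift and 1.5 rad for a turn. A row lasts 1/8 s, in which the tool goes at most 62.5 mm and 10.7 degrees, less where a joint would pass 70% of its speed; a pose out of reach is approached as far as the arm can. A call with a number of a shift or a turn outside -1 to 1 is refused whole. A call with a gripper value outside its range is refused whole. The fingers move at their own pace and stop on an object; "grip_force" is the grip in N (left out, the last holds). Time passes only in rows, so rows that repeat a pose let the fingers close. It gives the time, the measured TCP pose, the force and the opening at its end, in the units of the state.
- env.sense(): the state, without advancing time (a new reading comes with each control period).
- env.capture(name): name is "scene" or "top" or "wrist"; returns the picture (400x640x3 uint8, red, green, blue); there is no depth.
- env.camera_info(name): a dict with "camera_matrix" (3x3 intrinsics, pixels), "distortion" ([k1, k2, p1, p2, k3] as OpenCV has them; the pictures are not rectified), "R" (3x3) and "t" (3): a world point X has camera coordinates R X + t. Camera axes: x right, y down, z forward; pixel columns grow to the right and rows downward; lengths in m; the calibration is good to about 2 mm. A picture is of the moment at which its call begins: read the wrist's pose just before it. camera_info takes no time and is no camera call; for the wrist camera it gives the pose at the moment of the call.
- env.hand_in(): hands the job in, once; it reports no verdict.
The state is a dict: "clock": time; "q": joint angles; "qd": joint speeds; "tau": joint torques, N m; "ee_pos": TCP position; "ee_rot": TCP orientation; "wrist_force": force on the tool from outside, world axes, zero at the start; "wrist_torque": the same for the moment, N m; "gripper_width": finger opening in m.
Only numpy, scipy, OpenCV 4.12 (cv2) and the standard library are available. Lean on these libraries where they do the work, as an engineer would, in place of code of your own. Each camera call takes 0.05 s, during which the arm holds its last target. There are 200 camera calls.

## Task

Unload the clean jars from the wash basket and hang each one mouth down on its own peg of the drying stand, all the way down so that its rim rests on the stand, leaving the vial plate lying in its nest meanwhile. Only when every jar is on a peg, press down the plate's edge at the end with the dark mark so that it tips up out of the pocket, lift it out and lay it flat in the empty basket for the next wash. Last, push the nest's tipped floor back level, and leave the bottle and the mug undisturbed.

Things in the scene. Friction and masses are not known exactly. Their poses are not given: they have to be found in the camera images.
- jar1: white hollow jar, 100 mm long, 0.12 kg, may be absent: 48 x 48 mm square body 86 mm long, then a round neck 42 mm across, 14 mm long; opening at its narrowest 30 mm, inside 94 mm deep, 42 mm wide. Starts lying on a flat side in the basket, mouth roughly away from the robot. Origin on its axis at mid-length; x runs along the axis to the mouth, y and z square to the flat sides
- jar1_mouth (a point): centre of the mouth's rim of jar1, 50 mm from its origin along its x
- jar2: white hollow jar, 100 mm long, 0.12 kg, may be absent: 48 x 48 mm square body 86 mm long, then a round neck 42 mm across, 14 mm long; opening at its narrowest 30 mm, inside 94 mm deep, 42 mm wide. Starts lying on a flat side in the basket, mouth roughly away from the robot. Origin on its axis at mid-length; x runs along the axis to the mouth, y and z square to the flat sides
- jar2_mouth (a point): centre of the mouth's rim of jar2, 50 mm from its origin along its x
- jar3: white hollow jar, 100 mm long, 0.12 kg, may be absent: 48 x 48 mm square body 86 mm long, then a round neck 42 mm across, 14 mm long; opening at its narrowest 30 mm, inside 94 mm deep, 42 mm wide. Starts lying on a flat side in the basket, mouth roughly away from the robot. Origin on its axis at mid-length; x runs along the axis to the mouth, y and z square to the flat sides
- jar3_mouth (a point): centre of the mouth's rim of jar3, 50 mm from its origin along its x
- basket: shallow steel wash basket, fixed to the bench, 202 mm (its x) by 354 mm (its y) outside; its grey slatted floor is 20 mm above the bench, its rim 46 mm above the bench, walls 4 mm. Origin at the centre of its underside on the bench, z up
- stand: drying stand, fixed: a grey base 100 mm (its x) by 280 mm (its y), 12 mm thick, with three upright round-tipped steel pegs in a row along y, 95 mm apart, 12 mm thick and 75 mm tall above the base. Origin at the centre of its underside
- peg1 (a point): foot of peg 1 on the stand's base top (12 mm above the bench); the peg's tip is 75 mm above it
- peg2 (a point): foot of peg 2 on the stand's base top (12 mm above the bench); the peg's tip is 75 mm above it
- peg3 (a point): foot of peg 3 on the stand's base top (12 mm above the bench); the peg's tip is 75 mm above it
- nest: grey tip-up nest, fixed: a block 152 mm (its x, away from the robot) by 104 mm, top 45 mm above the bench, with a pocket 108 x 64 mm in which the plate lies flush with 2 mm of play; a small black mark on its top shows the end to press (its -x end, nearest the robot). Origin at the centre of its underside
- nest_mid (a point): centre of the plate's underside when it lies level in the nest, 37 mm above the bench; the rocking axis runs along the nest's y, 2 mm below it
- press_end (a point): point on the nest's top level (45 mm above the bench), 42 mm from its centre towards the end to press
- far_end (a point): point on the nest's top level (45 mm above the bench), 42 mm from its centre at the end that rises when the other is pressed
- pad (a joint): tilt of the nest's black rocking floor (98 x 56 x 4 mm), which carries the plate: 0 is level, 0.55 rad is its stop with the far end up; stiff hinge, it stays where it is left and takes about 3 to 4 N at the end to move. Level, its top is 37 mm above the bench
- plate: aluminium vial plate, 104 x 60 x 8 mm, with rows of dark vial holes on top, about 0.13 kg. Origin at the centre of its underside, x along its length, z up through the side with the holes
- solvent_bottle: bystander: capped amber bottle, 70 mm across, 140 mm tall, origin at the centre of its underside
- mug: bystander: white mug, 76 mm across, 90 mm tall, origin at the centre of its underside
There are look-alikes about, which are no part of the job. What is shaped like the jar2 but red or turquoise is not meant.

How it is judged (in metres and radians):
On the way, in this order (a step that is already met when the one before it is completed fails the run):
1. every jar present sits mouth down on a peg while the plate still lies level in its nest (angle between each of jar1, jar2, jar3's own x axis and vertical above 2.99 rad and ((horizontal distance between jar1_mouth and peg1 below 0.016 m and z of jar1_mouth in the frame of peg1 below 0.006 m) or (horizontal distance between jar1_mouth and peg2 below 0.016 m and z of jar1_mouth in the frame of peg2 below 0.006 m) or (horizontal distance between jar1_mouth and peg3 below 0.016 m and z of jar1_mouth in the frame of peg3 below 0.006 m)) and ((horizontal distance between jar2_mouth and peg1 below 0.016 m and z of jar2_mouth in the frame of peg1 below 0.006 m) or (horizontal distance between jar2_mouth and peg2 below 0.016 m and z of jar2_mouth in the frame of peg2 below 0.006 m) or (horizontal distance between jar2_mouth and peg3 below 0.016 m and z of jar2_mouth in the frame of peg3 below 0.006 m)) and ((horizontal distance between jar3_mouth and peg1 below 0.016 m and z of jar3_mouth in the frame of peg1 below 0.006 m) or (horizontal distance between jar3_mouth and peg2 below 0.016 m and z of jar3_mouth in the frame of peg2 below 0.006 m) or (horizontal distance between jar3_mouth and peg3 below 0.016 m and z of jar3_mouth in the frame of peg3 below 0.006 m)) and distance between plate and nest_mid below 0.03 m and value of joint pad below 0.1 rad), for 0.3 s.
2. the plate is tipped up in its nest (value of joint pad above 0.35 rad and distance between plate and nest_mid below 0.04 m), for 0.1 s.
3. the plate lies flat in the basket, jars still on their pegs (angle between each of jar1, jar2, jar3's own x axis and vertical above 2.99 rad and ((horizontal distance between jar1_mouth and peg1 below 0.016 m and z of jar1_mouth in the frame of peg1 below 0.006 m) or (horizontal distance between jar1_mouth and peg2 below 0.016 m and z of jar1_mouth in the frame of peg2 below 0.006 m) or (horizontal distance between jar1_mouth and peg3 below 0.016 m and z of jar1_mouth in the frame of peg3 below 0.006 m)) and ((horizontal distance between jar2_mouth and peg1 below 0.016 m and z of jar2_mouth in the frame of peg1 below 0.006 m) or (horizontal distance between jar2_mouth and peg2 below 0.016 m and z of jar2_mouth in the frame of peg2 below 0.006 m) or (horizontal distance between jar2_mouth and peg3 below 0.016 m and z of jar2_mouth in the frame of peg3 below 0.006 m)) and ((horizontal distance between jar3_mouth and peg1 below 0.016 m and z of jar3_mouth in the frame of peg1 below 0.006 m) or (horizontal distance between jar3_mouth and peg2 below 0.016 m and z of jar3_mouth in the frame of peg2 below 0.006 m) or (horizontal distance between jar3_mouth and peg3 below 0.016 m and z of jar3_mouth in the frame of peg3 below 0.006 m)) and x of plate in the frame of basket between -0.09 and 0.09 m and y of plate in the frame of basket between -0.165 and 0.165 m and z of plate in the frame of basket between 0.012 and 0.034 m and angle between the z axis of plate and the z axis of basket, either way round below 0.12 rad), for 0.2 s.
At the end, for the whole second after the job is handed in: Every jar present is mouth down (within 0.15 rad of vertical) around a peg, rim within 6 mm of the stand's base and within 16 mm of the peg's axis; the plate lies inside the basket on its floor (tilt under 0.12 rad, either face up); the pad is level (below 0.08 rad); all at rest (all of step 3 and linear speed of each of jar1, jar2, jar3, plate below 0.02 m/s and value of joint pad below 0.08 rad); the robot touches nothing.
It fails at once if a bystander (bottle, mug) is shoved more than 30 mm or knocked over (distance of any of solvent_bottle, mug from where it was at the start of the episode above 0.03 m or angle between any of solvent_bottle, mug's own z axis and vertical above 0.5 rad).
Of jar1, jar2, jar3 only 2 to 3 are there at a start; the rules pass over those that are not, and their reading is None.
At some moment in a run one of jar1, jar2, jar3 may be knocked a few centimetres aside while the robot is not near it.
It also fails if it takes over 210 s, if anything falls off the work surface, if the arm or the gripper's body presses on something with over 40 N, if the wrist force passes 120 N, or if a joint passes its speed limit or range.

## Working session

There is one attempt and no reset: what is moved stays moved. The work goes in short steps, Python scripts to look and compute and a tool call to move; the robot and the scene stay as the last step left them, time stands still between calls to the robot, and variables do not carry over. Pictures are saved under pics/ and viewed, about 12 in all and at most 16, crops included, and the job is handed in when it is done.

Besides the shell and the picture viewer there is one more tool, called after "Emit:" by a JSON object that holds its "api" and its "payload". move_arm: Moves the arm, as the interface text tells. Shift numbers are shares of 0.4 m and turn numbers shares of 1.5 rad, none past 1 either way. Its arguments: {"type":"object","properties":{"moves":{"type":"array","items":{"type":"object","properties":{"jaw":{"type":"number"},"dx":{"type":"number","minimum":-1,"maximum":1},"dy":{"type":"number","minimum":-1,"maximum":1},"dz":{"type":"number","minimum":-1,"maximum":1},"turn":{"type":"number","minimum":-1,"maximum":1}}}},"grip_force":{"type":"number"}},"required":["moves"]}

```bash
ls; mkdir -p pics
python3 - <<'E'
from workcell import env
import cv2
print(env.sense())
for n in ("scene","top"):
    im=env.capture(n); cv2.imwrite(f"pics/{n}0.png",im[:,:,::-1])
    c=env.camera_info(n); print(n,c)
E
```

```text
pics
{'clock': 0.0, 'q': array([-67.65834443,  18.43743707,  -4.01434454,  83.17479415,
         1.29496826,  78.5412645 ,  -3.25894713]), 'qd': array([ 0.01798759, -0.01061711,  0.13880509,  0.02023977,  0.0374021 ,
       -0.10296231, -0.05748819]), 'tau': array([-3.28357073e-04, -4.91296971e+01, -4.04204344e-01, -3.12537789e+01,
       -6.39297324e-02,  4.38735075e-02,  1.73681069e-04]), 'ee_pos': array([0.238438  , 0.60409042, 0.22148069]), 'ee_rot': array([1.79993850e+02, 1.08258901e-01, 6.84680059e+01]), 'wrist_force': array([ 0.32119987, -0.17236263,  0.46233064]), 'wrist_torque': array([0.00897668, 0.00955829, 0.05083877]), 'gripper_width': 0.08711012709743295}
scene {'camera_matrix': array([[428.92097756,   0.        , 318.87878177],
       [  0.        , 428.92097756, 203.45442505],
       [  0.        ,   0.        ,   1.        ]]), 'distortion': array([-0.09314211,  0.        ,  0.        ,  0.        ,  0.        ]), 'R': array([[-0.88700889,  0.4616811 ,  0.00811072],
       [ 0.32420043,  0.63518832, -0.7010206 ],
       [-0.3287998 , -0.61918201, -0.7130949 ]]), 't': array([ 0.41826921, -0.18063089,  1.66792668])}
top {'camera_matrix': array([[506.77200858,   0.        , 324.56761293],
       [  0.        , 506.77200858, 201.6989937 ],
       [  0.        ,   0.        ,   1.        ]]), 'distortion': array([-0.01962964,  0.        ,  0.        ,  0.        ,  0.        ]), 'R': array([[-0.01383859, -0.99977893,  0.01582989],
       [-0.99266085,  0.0118345 , -0.12035104],
       [ 0.12013709, -0.0173792 , -0.99260518]]), 't': array([0.07797294, 0.54948651, 1.55398531])}
```

View pics/top0.png

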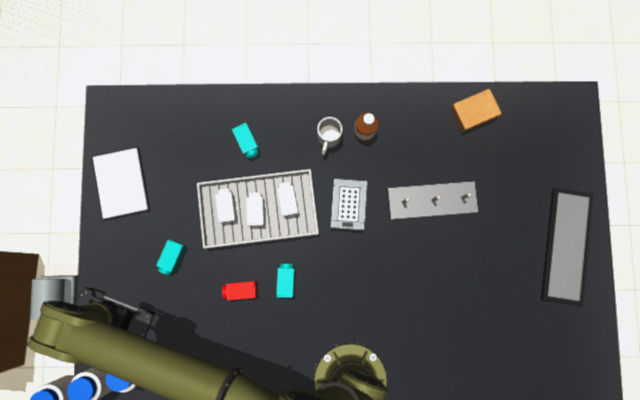

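View pics/scene0.png

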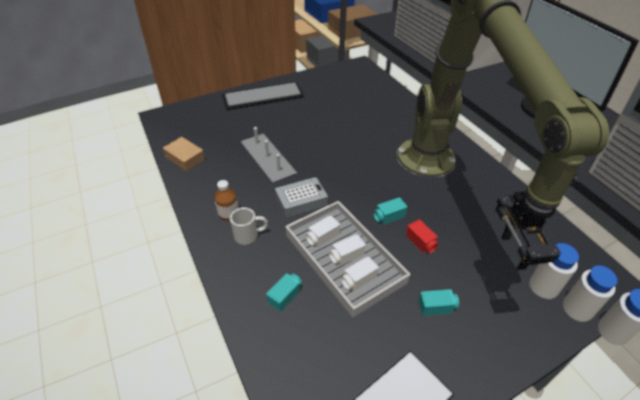

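The top view shows three white jars in the basket at about (225,206), (256,210) and (288,198), with their necks pointing up in the image, away from the robot. The look-alikes are turquoise at (245,140), (170,257) and (286,281), and red at (240,291). I choose the three white ones inside the basket. The nest is at (349,205) with its dark mark at the lower end (348,224), and the pegs are at about (405,202), (435,200) and (466,197).

```bash
cat > h.py <<'E'
from workcell import env
import numpy as np, cv2
def ray(n,uv,z,c=None):
    c=c or env.camera_info(n); uv=np.atleast_2d(np.float64(uv))
    p=cv2.undistortPoints(uv[:,None],c["camera_matrix"],c["distortion"])[:,0]
    d=np.c_[p,np.ones(len(p))]@c["R"]; C=-c["R"].T@c["t"]
    return C+d*((z-C[2])/d[:,2])[:,None]
def tri(n1,uv1,n2,uv2,c1=None,c2=None):
    A=[];b=[]
    for n,uv,c in((n1,uv1,c1),(n2,uv2,c2)):
        c=c or env.camera_info(n)
        p=cv2.undistortPoints(np.float64([[uv]]),c["camera_matrix"],c["distortion"])[0,0]
        d=c["R"].T@np.r_[p,1]; d/=np.linalg.norm(d); P=np.eye(3)-np.outer(d,d)
        A.append(P); b.append(P@(-c["R"].T@c["t"]))
    return np.linalg.lstsq(np.vstack(A),np.r_[b[0],b[1]],rcond=None)[0]
def proj(n,X,c=None):
    c=c or env.camera_info(n)
    return cv2.projectPoints(np.float64(np.atleast_2d(X)),cv2.Rodrigues(c["R"])[0],c["t"],c["camera_matrix"],c["distortion"])[0][:,0]
def plan(x,y,z,yaw=None):
    "fractions from the measured pose to a world target"
    s=env.sense(); p=s["ee_pos"]; a=np.radians(s["ee_rot"][2])
    d=np.array([x,y,z])-p; X=np.array([np.cos(a),np.sin(a),0]);Y=np.array([np.sin(a),-np.cos(a),0])
    t=0 if yaw is None else -((yaw-np.degrees(a)+90)%180-90)/np.degrees(1.5)
    f=np.array([d@X,d@Y,-d[2]])/.4
    print("t=%.2f pos"%s["clock"],p.round(4),"yaw %.1f"%s["ee_rot"][2],"F",s["wrist_force"].round(1),"w %.4f"%s["gripper_width"])
    print("dx %.3f dy %.3f dz %.3f turn %.3f rows %.1f"%(*f,t,max(np.linalg.norm(d)/.0625,abs(t)*86/10.7)))
def save(n,name,box=None,k=1):
    im=env.capture(n)[:,:,::-1]
    if box: x0,y0,x1,y1=box; im=im[y0:y1,x0:x1]
    cv2.imwrite("pics/"+name,cv2.resize(im,None,fx=k,fy=k,interpolation=cv2.INTER_CUBIC)); return im
E
python3 - <<'E'
from h import *
im=cv2.imread("pics/top0.png")
g=im.min(2); m=(g>195).astype(np.uint8)
m[:, :190]=0; m[:,320:]=0; m[:160]=0; m[260:]=0
n,l,st,ce=cv2.connectedComponentsWithStats(m)
for i in range(1,n):
    if st[i,4]>40:
        c=cv2.findContours((l==i).astype(np.uint8),cv2.RETR_EXTERNAL,cv2.CHAIN_APPROX_NONE)[0][0]
        r=cv2.boxPoints(cv2.minAreaRect(c)); w=ray("top",r,.068)[:,:2]
        print(st[i],ce[i].round(1),"box",w.round(3).tolist(),"L",np.linalg.norm(w[0]-w[1]).round(3),np.linalg.norm(w[1]-w[2]).round(3),"c",ray("top",ce[i],.068)[0].round(4))
cv2.imwrite("pics/a.png",cv2.resize(im[155:260,190:490],None,fx=2.6,fy=2.6,interpolation=cv2.INTER_CUBIC))
c=env.camera_info("wrist"); s=env.sense()
print("wristcam C",(-c["R"].T@c["t"]-s["ee_pos"]).round(3),c["R"].round(2).tolist(), c["camera_matrix"][0,0])
print("basket corners",ray("top",[[197,184],[312,170],[318,235],[204,249]],.046).round(3).tolist())
print("pegs tips",ray("top",[[405,202],[435,200],[466,197]],.087).round(3).tolist())
print("nest",ray("top",[[349,205],[348,224]],.045).round(3).tolist())
print("stand corners",ray("top",[[389,188],[476,182],[478,212],[391,219]],.012).round(3).tolist())
E
```

```text
[ 203  170  115   78 4569] [260.9 210.1] box [[0.608, 0.467], [0.648, 0.116], [0.451, 0.094], [0.412, 0.44]] L 0.354 0.198 c [0.5228 0.2659 0.068 ]
[230 184   9  31  74] [234.4 193.1] box [[0.604, 0.362], [0.606, 0.346], [0.512, 0.333], [0.51, 0.349]] L 0.017 0.095 c [0.5759 0.3472 0.068 ]
wristcam C [-0.074  0.031  0.162] [[0.37, 0.93, -0.0], [0.89, -0.35, 0.3], [0.28, -0.11, -0.95]] 307.7140624918389
basket corners [[0.609, 0.467, 0.046], [0.649, 0.109, 0.046], [0.446, 0.093, 0.046], [0.407, 0.442, 0.046]]
pegs tips [[0.54, -0.172, 0.087], [0.545, -0.264, 0.087], [0.553, -0.359, 0.087]]
nest [[0.538, -0.005, 0.045], [0.479, -0.0, 0.045]]
stand corners [[0.594, -0.136, 0.012], [0.611, -0.416, 0.012], [0.514, -0.418, 0.012], [0.495, -0.139, 0.012]]
```

View pics/a.png

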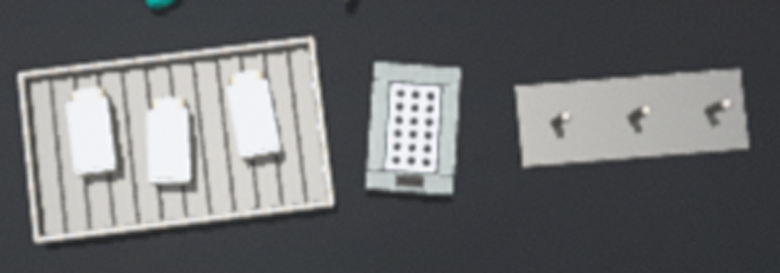

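The close crop confirms three clean white jars with their necks at the upper, far end, at crop (90,130), (168,140) and (254,115). It also shows the nest with its dark mark on the near end at (409,180), and the peg tips at (566,115), (644,110) and (726,103).

Run:
```python
from h import *
im=cv2.imread("pics/top0.png")
print("C",(-env.camera_info("top")["R"].T@env.camera_info("top")["t"]).round(3), im[206,225],im[210,256],im[198,288],im[210,240])
g=im.min(2)
m=((g>225)).astype(np.uint8)
m[:, :205]=0; m[:,306:]=0; m[:176]=0; m[240:]=0
m=cv2.morphologyEx(m,cv2.MORPH_OPEN,np.ones((3,3)))
n,l,st,ce=cv2.connectedComponentsWithStats(m)
for i in range(1,n):
    if st[i,4]>100:
        c=cv2.findContours((l==i).astype(np.uint8),cv2.RETR_EXTERNAL,cv2.CHAIN_APPROX_NONE)[0][0]
        r=cv2.boxPoints(cv2.minAreaRect(c)); w=ray("top",r,.068)[:,:2]
        print(st[i],ce[i].round(1),"box",w.round(3).tolist(),"L",np.linalg.norm(w[0]-w[1]).round(3),np.linalg.norm(w[1]-w[2]).round(3),"c",w.mean(0).round(4))
t=ray("top",[[407.7,199.2],[437.7,197.3],[469.2,194.6]],.087); print("pegs",t.round(4).tolist(),np.linalg.norm(t[0]-t[1]),np.linalg.norm(t[1]-t[2]))
cor=np.float64([[515,87],[741,69],[749,147],[524,167]])/2.6+[190,155]
w=ray("top",cor,.012); print("stand",w.round(3).tolist(),w.mean(0).round(4))
cor=np.float64([[374,62],[462,68],[455,196],[366,191]])/2.6+[190,155]
w=ray("top",cor,.045); print("nest",w.round(3).tolist(),w.mean(0).round(4))
```

```text
C [0.36  0.098 1.607] [245 242 241] [245 242 241] [245 242 240] [145 148 150]
[277 182  20  33 472] [286.4 198.6] box [[0.603, 0.222], [0.612, 0.174], [0.516, 0.156], [0.507, 0.203]] L 0.048 0.098 c [0.5595 0.1888]
[216 189  18  32 461] [224.1 205.3] box [[0.587, 0.409], [0.592, 0.362], [0.496, 0.349], [0.491, 0.396]] L 0.047 0.097 c [0.5413 0.3789]
[246 193  17  32 469] [253.9 209.1] box [[0.575, 0.314], [0.577, 0.266], [0.481, 0.261], [0.48, 0.309]] L 0.048 0.096 c [0.5283 0.2878]
pegs [[0.5485, -0.1805, 0.087], [0.5532, -0.2722, 0.087], [0.5604, -0.3691, 0.087]] 0.09186269746111378 0.09713220668285001
stand [[0.593, -0.133, 0.012], [0.612, -0.413, 0.012], [0.516, -0.418, 0.012], [0.494, -0.141, 0.012]] [ 0.5538 -0.2761  0.012 ]
nest [[0.621, 0.041, 0.045], [0.612, -0.065, 0.045], [0.458, -0.053, 0.045], [0.465, 0.053, 0.045]] [ 0.5391 -0.0057  0.045 ]
```

```bash
python3 -c "
from h import *
plan(.4915,.286,.15,93)"
```

```text
t=0.10 pos [0.2384 0.6042 0.2216] yaw 68.5 F [-0.3 -0.1  0.4] w 0.0868
dx -0.508 dy 0.880 dz 0.179 turn -0.285 rows 6.6
```

Emit:
{"api": "move_arm", "payload": {"moves": [{"dx": -0.508,"dy": 0.88,"dz": 0.18,"turn": -0.285,"jaw": 66},{"dx": -0.508,"dy": 0.88,"dz": 0.18,"turn": -0.285,"jaw": 66},{"dx": -0.508,"dy": 0.88,"dz": 0.18,"turn": -0.285,"jaw": 66},{"dx": -0.508,"dy": 0.88,"dz": 0.18,"turn": -0.285,"jaw": 66},{"dx": -0.508,"dy": 0.88,"dz": 0.18,"turn": -0.285,"jaw": 66},{"dx": -0.508,"dy": 0.88,"dz": 0.18,"turn": -0.285,"jaw": 66},{"dx": -0.508,"dy": 0.88,"dz": 0.18,"turn": -0.285,"jaw": 66},{"dx": -0.508,"dy": 0.88,"dz": 0.18,"turn": -0.285,"jaw": 66},{"dx": -0.508,"dy": 0.88,"dz": 0.18,"turn": -0.285,"jaw": 66},{"dx": -0.508,"dy": 0.88,"dz": 0.18,"turn": -0.285,"jaw": 66}]}}

```text
clock: 1.35
ee_pos: [0.4904, 0.2882, 0.1507]
ee_rot: [-180.0, -0.0, 93.1]
wrist_force: [-0.1, 0.2, 0.4]
gripper_width: 0.0662
```

```bash
python3 -c "
from h import *
plan(.4915,.286,.025,93)
save('wrist','w1.png')"
```

```text
t=1.35 pos [0.4904 0.2882 0.1507] yaw 93.1 F [-0.1  0.2  0.4] w 0.0662
dx -0.006 dy 0.002 dz 0.314 turn 0.002 rows 2.0
```

View pics/w1.png

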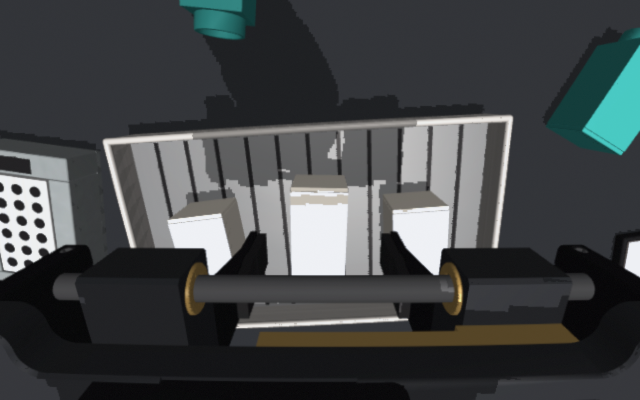

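The wrist view shows the middle jar at px 290–348 between the fingers (about 250 and 395), so it is centred. Its closed end faces up the picture, towards the robot, with the top edge near row 190.

Emit:
{"api": "move_arm", "payload": {"moves": [{"dx": -0.006,"dy": 0.002,"dz": 0.15,"turn": 0.002,"jaw": 66},{"dx": -0.006,"dy": 0.002,"dz": 0.25,"turn": 0.002,"jaw": 66},{"dx": -0.006,"dy": 0.002,"dz": 0.314,"turn": 0.002,"jaw": 66},{"dx": -0.006,"dy": 0.002,"dz": 0.314,"turn": 0.002,"jaw": 66},{"dx": -0.006,"dy": 0.002,"dz": 0.314,"turn": 0.002,"jaw": 40},{"dx": -0.006,"dy": 0.002,"dz": 0.314,"turn": 0.002,"jaw": 40},{"dx": -0.006,"dy": 0.002,"dz": 0.314,"turn": 0.002,"jaw": 40},{"dx": -0.006,"dy": 0.002,"dz": 0.314,"turn": 0.002,"jaw": 40},{"dx": -0.006,"dy": 0.002,"dz": 0.314,"turn": 0.002,"jaw": 40}], "grip_force": 4}}

```text
clock: 2.52
ee_pos: [0.4929, 0.2846, 0.0261]
ee_rot: [179.9, -0.1, 92.8]
wrist_force: [-2.0, 0.1, 5.8]
gripper_width: 0.0478
```

```bash
python3 -c "
from h import *
print(ray('wrist',[[290,190],[348,190]],.068))
plan(.4915,.286,.155,93)"
```

```text
[[0.44809986 0.2689007  0.068     ]
 [0.44696775 0.29242876 0.068     ]]
t=2.52 pos [0.4929 0.2846 0.0261] yaw 92.8 F [-2.   0.1  5.8] w 0.0478
dx 0.004 dy -0.003 dz -0.322 turn -0.003 rows 2.1
```

Emit:
{"api": "move_arm", "payload": {"moves": [{"dz": -0.04},{"dz": -0.08},{"dz": -0.12},{"dz": -0.16},{"dz": -0.2},{"dz": -0.24},{"dz": -0.28},{"dz": -0.32},{"dz": -0.32},{"dz": -0.32},{"dz": -0.32}], "grip_force": 4}}

```text
invalid input at $.moves[0]: expected keys jaw, dx, dy, dz, turn
```

```bash
python3 -c "
from h import *
plan(.4915,.286,.155,93)
a=save('wrist','w2.png'); b=save('scene','x.png',(240,130,480,330),2.5)
cv2.imwrite('pics/x2.png',np.vstack([a[100:],cv2.resize(b,(640,300))[:,:]]))"
```

```text
t=2.52 pos [0.4929 0.2846 0.0261] yaw 92.8 F [-2.   0.1  5.8] w 0.0478
dx 0.004 dy -0.003 dz -0.322 turn -0.003 rows 2.1
```

View pics/x2.png

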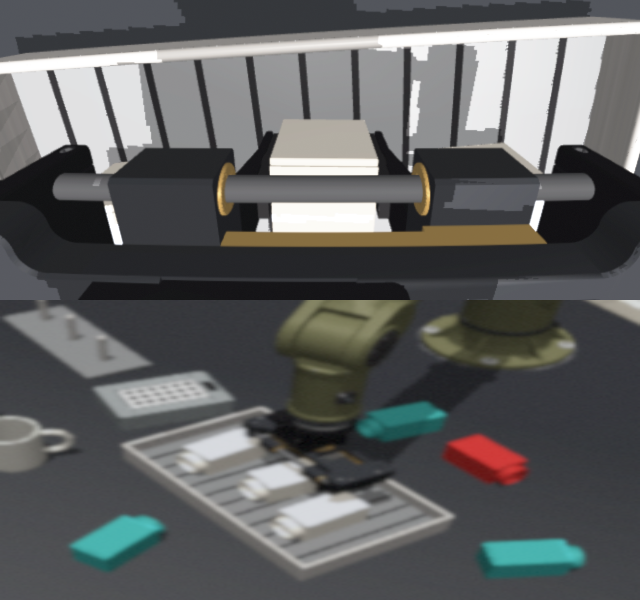

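The middle jar is gripped at its closed end, between the pads at px (322,145). The lift was refused because every row needs all its keys, so I'll send it again.

Emit:
{"api": "move_arm", "payload": {"moves": [{"dx": 0,"dy": 0,"dz": -0.04,"turn": 0,"jaw": 40},{"dx": 0,"dy": 0,"dz": -0.08,"turn": 0,"jaw": 40},{"dx": 0,"dy": 0,"dz": -0.12,"turn": 0,"jaw": 40},{"dx": 0,"dy": 0,"dz": -0.16,"turn": 0,"jaw": 40},{"dx": 0,"dy": 0,"dz": -0.2,"turn": 0,"jaw": 40},{"dx": 0,"dy": 0,"dz": -0.24,"turn": 0,"jaw": 40},{"dx": 0,"dy": 0,"dz": -0.28,"turn": 0,"jaw": 40},{"dx": 0,"dy": 0,"dz": -0.32,"turn": 0,"jaw": 40},{"dx": 0,"dy": 0,"dz": -0.36,"turn": 0,"jaw": 40},{"dx": 0,"dy": 0,"dz": -0.36,"turn": 0,"jaw": 40},{"dx": 0,"dy": 0,"dz": -0.36,"turn": 0,"jaw": 40}], "grip_force": 4}}

```text
clock: 4.0
ee_pos: [0.4921, 0.2839, 0.1685]
ee_rot: [-180.0, 0.0, 92.8]
wrist_force: [-0.6, -0.6, -2.2]
gripper_width: 0.0481
```

```bash
python3 -c "
from h import *
plan(.4915,.286,.155,93)
a=save('wrist','w3.png'); b=save('scene','x.png',(240,130,480,330),2.5)
cv2.imwrite('pics/x3.png',np.vstack([a[100:],cv2.resize(b,(640,300))[:,:]]))"
```

```text
t=4.00 pos [0.4921 0.2839 0.1685] yaw 92.8 F [-0.6 -0.6 -2.2] w 0.0481
dx 0.005 dy -0.001 dz 0.034 turn -0.002 rows 0.2
```

View pics/x3.png

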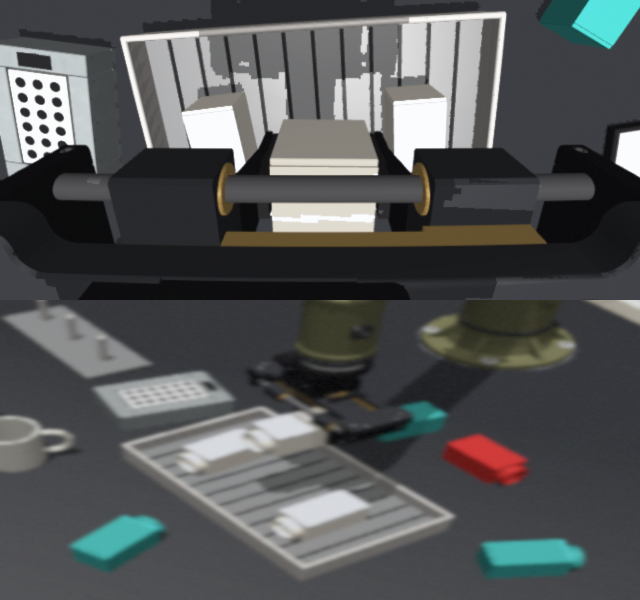

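Picture shows the jar still horizontal in the grip: 4 N of pad friction keeps it from swinging mouth down. I'll use the far wall's top edge as a fulcrum, pressing the mouth face below its axis against it and arcing the grip up and over.

```bash
cat >> h.py <<'E'
BY=6.4
def bw(xb,yb):
    a=np.radians(BY); return .528+xb*np.cos(a)-yb*np.sin(a), .278+xb*np.sin(a)+yb*np.cos(a)
E
python3 -c "
from h import *
plan(*bw(.003,.010),.046,96.4)"
```

```text
t=4.10 pos [0.4919 0.2838 0.1681] yaw 92.8 F [-0.2  0.2 -0.7] w 0.0479
dx 0.007 dy 0.095 dz 0.305 turn -0.042 rows 2.0
```

Emit:
{"api": "move_arm", "payload": {"moves": [{"dx": 0.007,"dy": 0.05,"dz": 0.1,"turn": -0.042,"jaw": 40},{"dx": 0.007,"dy": 0.095,"dz": 0.2,"turn": -0.042,"jaw": 40},{"dx": 0.007,"dy": 0.095,"dz": 0.27,"turn": -0.042,"jaw": 40},{"dx": 0.007,"dy": 0.095,"dz": 0.305,"turn": -0.042,"jaw": 40},{"dx": 0.007,"dy": 0.095,"dz": 0.305,"turn": -0.042,"jaw": 40},{"dx": 0.007,"dy": 0.095,"dz": 0.305,"turn": -0.042,"jaw": 40}], "grip_force": 4}}

```text
clock: 4.85
ee_pos: [0.5309, 0.2893, 0.0483]
ee_rot: [179.9, -0.1, 96.4]
wrist_force: [0.3, -0.4, -1.2]
gripper_width: 0.0479
```

```bash
python3 -c "
from h import *
plan(*bw(.011,.010),.046,96.4)"
```

```text
t=4.85 pos [0.5309 0.2893 0.0483] yaw 96.4 F [ 0.3 -0.4 -1.2] w 0.0479
dx -0.002 dy 0.017 dz 0.006 turn 0.000 rows 0.1
```

Emit:
{"api": "move_arm", "payload": {"moves": [{"dx": 0,"dy": 0.006,"dz": 0.004,"turn": 0,"jaw": 40},{"dx": 0,"dy": 0.012,"dz": 0.004,"turn": 0,"jaw": 40},{"dx": 0,"dy": 0.018,"dz": 0.004,"turn": 0,"jaw": 40},{"dx": 0,"dy": 0.022,"dz": 0.004,"turn": 0,"jaw": 40},{"dx": 0,"dy": 0.022,"dz": 0.004,"turn": 0,"jaw": 40}], "grip_force": 4}}

```text
clock: 5.48
ee_pos: [0.5391, 0.2897, 0.0454]
ee_rot: [180.0, -0.0, 96.4]
wrist_force: [0.4, -0.5, -0.5]
gripper_width: 0.0479
```

Emit:
{"api": "move_arm", "payload": {"moves": [{"dx": 0,"dy": 0.005,"dz": 0,"turn": 0,"jaw": 40},{"dx": 0,"dy": 0.01,"dz": 0,"turn": 0,"jaw": 40},{"dx": 0,"dy": 0.015,"dz": 0,"turn": 0,"jaw": 40},{"dx": 0,"dy": 0.015,"dz": 0,"turn": 0,"jaw": 40}], "grip_force": 4}}

```text
clock: 5.98
ee_pos: [0.5433, 0.2898, 0.0447]
ee_rot: [-179.8, 0.1, 96.4]
wrist_force: [-4.9, -0.9, 0.1]
gripper_width: 0.048
```

```bash
python3 -c "
from h import *
plan(*bw(.011,.010),.046,96.4)
save('wrist','w4.png')
b=save('scene','x.png',(280,190,420,320),4)
a=save('top','xt.png',(195,160,325,255),5)
cv2.imwrite('pics/x4.png',np.vstack([cv2.resize(b,(560,300),interpolation=3),cv2.resize(a,(560,300),interpolation=3)]))
"
```

```text
t=5.97 pos [0.5433 0.2898 0.0447] yaw 96.4 F [-4.9 -0.9  0.1] w 0.0480
dx -0.000 dy -0.014 dz -0.003 turn -0.000 rows 0.1
```

View pics/x4.png

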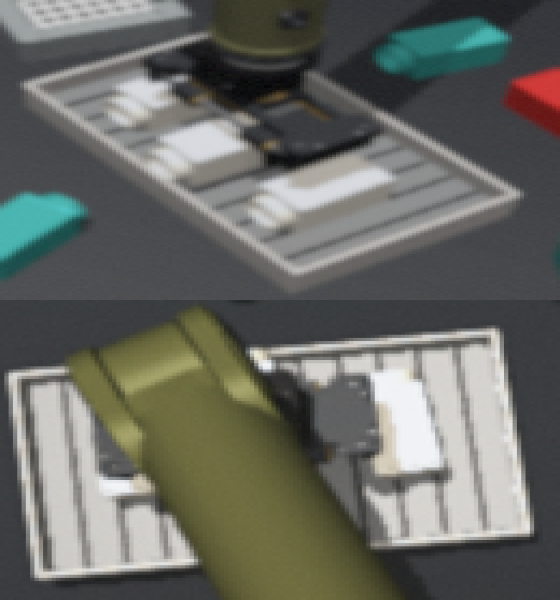

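Scene view: the held jar at (200,160) has its mouth against the far wall, and the other two lie where they were. The 4.9 N of force confirms contact, so I'll start the arc around the wall's edge.

Emit:
{"api": "move_arm", "payload": {"moves": [{"dx": 0,"dy": 0.005,"dz": -0.017,"turn": 0,"jaw": 40},{"dx": 0,"dy": 0.011,"dz": -0.034,"turn": 0,"jaw": 40},{"dx": 0,"dy": 0.018,"dz": -0.05,"turn": 0,"jaw": 40},{"dx": 0,"dy": 0.027,"dz": -0.066,"turn": 0,"jaw": 40},{"dx": 0,"dy": 0.037,"dz": -0.081,"turn": 0,"jaw": 40},{"dx": 0,"dy": 0.049,"dz": -0.095,"turn": 0,"jaw": 40},{"dx": 0,"dy": 0.062,"dz": -0.108,"turn": 0,"jaw": 40},{"dx": 0,"dy": 0.075,"dz": -0.119,"turn": 0,"jaw": 40},{"dx": 0,"dy": 0.09,"dz": -0.129,"turn": 0,"jaw": 40},{"dx": 0,"dy": 0.106,"dz": -0.138,"turn": 0,"jaw": 40}], "grip_force": 4}}

```text
clock: 7.38
ee_pos: [0.5875, 0.2952, 0.1008]
ee_rot: [180.0, -0.0, 96.4]
wrist_force: [-0.8, -0.4, -1.1]
gripper_width: 0.0483
```

```bash
python3 -c "
from h import *
plan(*bw(.011,.010),.046,96.4)
a=save('wrist','w5.png')
b=save('scene','x.png',(280,150,420,320),4)
cv2.imwrite('pics/x5.png',np.vstack([cv2.resize(b,(560,400),interpolation=3)[:300],cv2.resize(a,(560,350))[100:300]]))
"
```

```text
t=7.38 pos [0.5875 0.2952 0.1008] yaw 96.4 F [-0.8 -0.4 -1.1] w 0.0483
dx -0.001 dy -0.125 dz 0.137 turn 0.000 rows 1.2
```

View pics/x5.png

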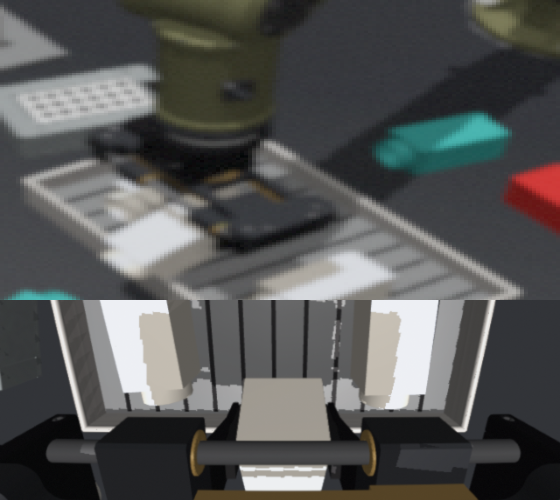

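The jar has pivoted: in the wrist view its end face now spans rows 378–445, about twice as tall as before, and in the scene view the neck droops over the wall. I'll continue the arc.

Emit:
{"api": "move_arm", "payload": {"moves": [{"dx": 0,"dy": 0.017,"dz": -0.007,"turn": 0,"jaw": 40},{"dx": 0,"dy": 0.035,"dz": -0.012,"turn": 0,"jaw": 40},{"dx": 0,"dy": 0.053,"dz": -0.017,"turn": 0,"jaw": 40},{"dx": 0,"dy": 0.072,"dz": -0.02,"turn": 0,"jaw": 40},{"dx": 0,"dy": 0.09,"dz": -0.021,"turn": 0,"jaw": 40},{"dx": 0,"dy": 0.108,"dz": -0.021,"turn": 0,"jaw": 40},{"dx": 0,"dy": 0.126,"dz": -0.019,"turn": 0,"jaw": 40},{"dx": 0,"dy": 0.144,"dz": -0.016,"turn": 0,"jaw": 40},{"dx": 0,"dy": 0.155,"dz": -0.013,"turn": 0,"jaw": 40},{"dx": 0,"dy": 0.155,"dz": -0.013,"turn": 0,"jaw": 40}], "grip_force": 4}}

```text
clock: 8.72
ee_pos: [0.6488, 0.3018, 0.1054]
ee_rot: [-180.0, 0.0, 96.4]
wrist_force: [-0.9, -1.0, -1.3]
gripper_width: 0.0479
```

```bash
python3 -c "
from h import *
plan(*bw(.011,.010),.046,96.4)
a=save('wrist','w6.png')
b=save('scene','x.png',(280,150,420,320),4)
cv2.imwrite('pics/x6.png',np.vstack([cv2.resize(b,(560,400),interpolation=3)[:300],cv2.resize(a,(560,350))[100:300]]))
"
```

```text
t=8.72 pos [0.6488 0.3018 0.1054] yaw 96.4 F [-0.9 -1.  -1.3] w 0.0479
dx -0.001 dy -0.279 dz 0.149 turn -0.000 rows 2.0
```

View pics/x6.png

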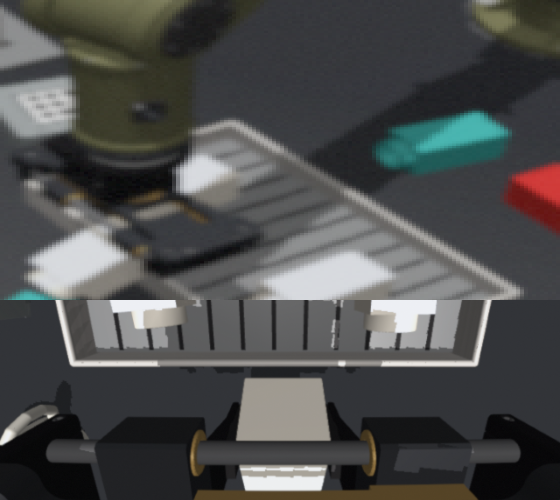

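Run:
```python
from h import *
c=env.camera_info("wrist"); s=env.sense(); a0=np.radians(96.4)
F=np.array([np.sin(a0),-np.cos(a0),0]); J=np.array([np.cos(a0),np.sin(a0),0]); Z=np.array([0,0,1.])
G=s["ee_pos"]+.019*Z
for sb in(.014,.018):
  for th in (0,20,30,40,50,60,70,80,90):
    t=np.radians(th); a=np.cos(t)*F-np.sin(t)*Z; n=np.sin(t)*F+np.cos(t)*Z
    b=G-.001*n-sb*a
    u=proj("wrist",[b-.024*n-.024*J,b-.024*n+.024*J,b+.024*n-.024*J,b+.024*n+.024*J],c)
    print(sb,th,u.round(0).astype(int).tolist())
for f in("w3","w5","w6"):
    im=cv2.imread(f"pics/{f}.png"); print(f,im[190:330:4,323].mean(1).astype(int).tolist())
```

```text
0.014 0 [[283, 219], [365, 219], [269, 259], [378, 259]]
0.014 20 [[281, 210], [366, 210], [268, 281], [379, 281]]
0.014 30 [[279, 208], [368, 208], [269, 290], [378, 291]]
0.014 40 [[278, 207], [369, 207], [270, 299], [377, 299]]
0.014 50 [[277, 207], [370, 207], [271, 306], [376, 306]]
0.014 60 [[275, 209], [372, 209], [272, 311], [375, 311]]
0.014 70 [[274, 214], [373, 214], [273, 315], [374, 315]]
0.014 80 [[272, 220], [375, 220], [274, 316], [373, 316]]
0.014 90 [[271, 228], [376, 228], [276, 316], [371, 316]]
0.018 0 [[282, 212], [365, 212], [268, 251], [379, 251]]
0.018 20 [[280, 205], [367, 205], [267, 275], [380, 275]]
0.018 30 [[279, 203], [368, 203], [268, 286], [379, 286]]
0.018 40 [[277, 203], [370, 203], [268, 297], [379, 297]]
0.018 50 [[275, 204], [372, 204], [269, 306], [378, 306]]
0.018 60 [[274, 208], [373, 208], [270, 313], [377, 313]]
0.018 70 [[272, 214], [375, 214], [272, 318], [375, 318]]
0.018 80 [[271, 222], [376, 222], [273, 320], [374, 320]]
0.018 90 [[269, 231], [378, 231], [275, 321], [372, 321]]
w3 [112, 111, 111, 111, 110, 110, 110, 110, 128, 128, 129, 129, 129, 129, 129, 130, 129, 163, 219, 156, 217, 208, 58, 72, 80, 86, 86, 83, 114, 216, 217, 216, 252, 217, 216]
w5 [93, 93, 93, 95, 153, 152, 153, 152, 153, 153, 152, 153, 153, 153, 153, 152, 152, 153, 153, 154, 154, 147, 48, 59, 66, 72, 72, 68, 87, 228, 168, 161, 237, 239, 239]
w6 [69, 32, 32, 43, 152, 153, 152, 153, 153, 152, 153, 153, 153, 153, 153, 152, 153, 153, 153, 154, 154, 147, 48, 59, 66, 72, 72, 69, 88, 236, 170, 161, 238, 238, 238]
```

By projecting the jar's edges into the wrist view, I put the jar at about 45–50° with 86 mm from grip to mouth. The edge lost contact after that. Next I'll press the leading lip against the outside of the near wall from the bench side, which turns the jar upright until its flat side is flush.

```bash
python3 -c "
from h import *
plan(*bw(-.190,.06),.165,96.4)"
```

```text
t=8.82 pos [0.6484 0.3021 0.1057] yaw 96.4 F [ 0.5  0.1 -1.2] w 0.0480
dx 0.124 dy -0.781 dz -0.148 turn 0.000 rows 5.1
```

Emit:
{"api": "move_arm", "payload": {"moves": [{"dx": 0,"dy": 0,"dz": -0.08,"turn": 0,"jaw": 40},{"dx": 0.0,"dy": -0.03,"dz": -0.148,"turn": 0,"jaw": 40},{"dx": 0.02,"dy": -0.11,"dz": -0.148,"turn": 0,"jaw": 40},{"dx": 0.035,"dy": -0.21,"dz": -0.148,"turn": 0,"jaw": 40},{"dx": 0.05,"dy": -0.32,"dz": -0.148,"turn": 0,"jaw": 40},{"dx": 0.065,"dy": -0.43,"dz": -0.148,"turn": 0,"jaw": 40},{"dx": 0.08,"dy": -0.54,"dz": -0.148,"turn": 0,"jaw": 40},{"dx": 0.1,"dy": -0.64,"dz": -0.148,"turn": 0,"jaw": 40},{"dx": 0.12,"dy": -0.72,"dz": -0.148,"turn": 0,"jaw": 40},{"dx": 0.124,"dy": -0.77,"dz": -0.148,"turn": 0,"jaw": 40},{"dx": 0.124,"dy": -0.782,"dz": -0.148,"turn": 0,"jaw": 40},{"dx": 0.124,"dy": -0.782,"dz": -0.06,"turn": 0,"jaw": 40},{"dx": 0.124,"dy": -0.782,"dz": 0.02,"turn": 0,"jaw": 40},{"dx": 0.124,"dy": -0.782,"dz": 0.06,"turn": 0,"jaw": 40},{"dx": 0.124,"dy": -0.782,"dz": 0.06,"turn": 0,"jaw": 40}], "grip_force": 4}}

```text
clock: 10.7
ee_pos: [0.3325, 0.3157, 0.081]
ee_rot: [-179.9, 0.1, 96.3]
wrist_force: [-0.5, 0.4, -0.8]
gripper_width: 0.0483
```

```bash
python3 -c "
from h import *
plan(*bw(-.170,.06),.0715,96.4)
a=save('wrist','w7.png');print(a[190:330:4,323].mean(1).astype(int).tolist())"
```

```text
t=10.70 pos [0.3325 0.3157 0.081 ] yaw 96.3 F [-0.5  0.4 -0.8] w 0.0483
dx 0.002 dy 0.050 dz 0.024 turn -0.001 rows 0.4
[56, 56, 56, 62, 230, 230, 230, 230, 230, 230, 230, 230, 230, 230, 230, 231, 231, 231, 231, 231, 231, 225, 79, 97, 108, 116, 116, 111, 140, 240, 243, 237, 255, 255, 255]
```

Emit:
{"api": "move_arm", "payload": {"moves": [{"dx": 0,"dy": 0.0,"dz": 0.024,"turn": 0,"jaw": 40},{"dx": 0,"dy": 0.015,"dz": 0.024,"turn": 0,"jaw": 40},{"dx": 0,"dy": 0.03,"dz": 0.024,"turn": 0,"jaw": 40},{"dx": 0,"dy": 0.042,"dz": 0.023,"turn": 0,"jaw": 40},{"dx": 0,"dy": 0.054,"dz": 0.021,"turn": 0,"jaw": 40},{"dx": 0,"dy": 0.066,"dz": 0.018,"turn": 0,"jaw": 40},{"dx": 0,"dy": 0.078,"dz": 0.015,"turn": 0,"jaw": 40},{"dx": 0,"dy": 0.09,"dz": 0.012,"turn": 0,"jaw": 40},{"dx": 0,"dy": 0.102,"dz": 0.01,"turn": 0,"jaw": 40},{"dx": 0,"dy": 0.114,"dz": 0.01,"turn": 0,"jaw": 40},{"dx": 0,"dy": 0.126,"dz": 0.01,"turn": 0,"jaw": 40},{"dx": 0,"dy": 0.138,"dz": 0.01,"turn": 0,"jaw": 40},{"dx": 0,"dy": 0.15,"dz": 0.01,"turn": 0,"jaw": 40},{"dx": 0,"dy": 0.16,"dz": 0.01,"turn": 0,"jaw": 40},{"dx": 0,"dy": 0.167,"dz": 0.01,"turn": 0,"jaw": 40},{"dx": 0,"dy": 0.167,"dz": 0.01,"turn": 0,"jaw": 40}], "grip_force": 4}}

```text
clock: 12.75
ee_pos: [0.3993, 0.324, 0.0779]
ee_rot: [179.9, -0.0, 96.4]
wrist_force: [-1.7, -0.4, 2.7]
gripper_width: 0.0479
```

```bash
cat >> h.py <<'E'
def edges(name,s=.014):
    "tilt seen by the wrist camera: rows where jar end face starts, and the model's row per tilt"
    c=env.camera_info("wrist"); q=env.sense(); a0=np.radians(q["ee_rot"][2])
    F=np.array([np.sin(a0),-np.cos(a0),0]); Z=np.array([0,0,1.]); G=q["ee_pos"]+.019*Z
    a=save('wrist',name); print("profile",a[180:330:4,323].mean(1).astype(int).tolist())
    for th in range(0,111,10):
        t=np.radians(th); A=np.cos(t)*F-np.sin(t)*Z; n=np.sin(t)*F+np.cos(t)*Z; b=G-s*A
        print(th,proj("wrist",[b-.024*n,b+.024*n],c)[:,1].round(0),end=" ")
E
python3 -c "
from h import *
plan(*bw(-.170,.06),.0715,96.4)
edges('w8.png')"
```

```text
t=12.75 pos [0.3993 0.324  0.0779] yaw 96.4 F [-1.7 -0.4  2.7] w 0.0479
dx -0.000 dy -0.118 dz 0.016 turn -0.000 rows 0.8
profile [236, 236, 236, 236, 236, 237, 236, 236, 237, 236, 236, 237, 236, 237, 237, 237, 237, 237, 237, 237, 237, 237, 237, 237, 61, 80, 92, 101, 106, 103, 93, 252, 74, 65, 65, 65, 64, 63]
0 [220. 260.] 10 [215. 272.] 20 [211. 283.] 30 [209. 293.] 40 [208. 302.] 50 [209. 309.] 60 [212. 314.] 70 [216. 317.] 80 [222. 318.] 90 [230. 318.] 100 [239. 315.] 110 [250. 311.]
```

```bash
python3 -c "
from h import *
a=cv2.imread('pics/w8.png')
b=save('scene','x.png',(280,150,460,320),4)
cv2.imwrite('pics/x8.png',np.vstack([cv2.resize(b,(560,400),interpolation=3)[:300],cv2.resize(a,(560,350))[50:330]]))
"
```

```text
(no output)
```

View pics/x8.png

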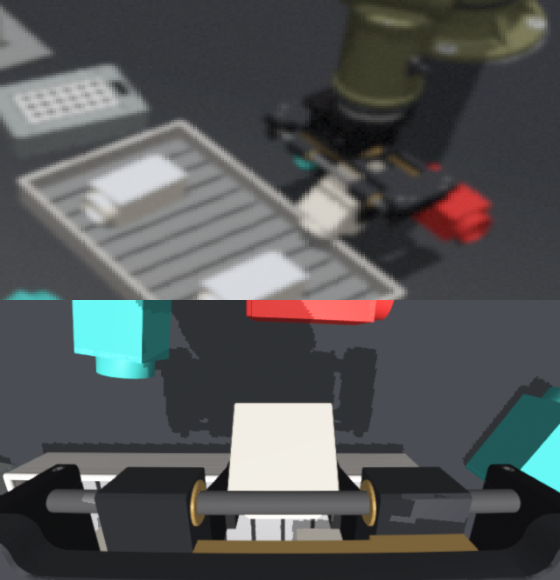

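```bash
cat >> h.py <<'E'
def fit(r1,r2,w1):
    "tilt and end overhang s from the rows of the end face's two edges, far-edge width as check"
    c=env.camera_info("wrist"); q=env.sense(); a0=np.radians(q["ee_rot"][2])
    F=np.array([np.sin(a0),-np.cos(a0),0]); J=np.array([np.cos(a0),np.sin(a0),0]); Z=np.array([0,0,1.]); G=q["ee_pos"]+.019*Z
    from scipy.optimize import least_squares
    def m(p):
        t,s,o=p[0],p[1]/100,p[2]/100; A=np.cos(t)*F-np.sin(t)*Z; n=np.sin(t)*F+np.cos(t)*Z; b=G-s*A+o*n
        u=proj("wrist",[b-.024*n-.024*J,b-.024*n+.024*J,b+.024*n],c); return np.array([u[0,1]-r1,u[2,1]-r2,abs(u[1,0]-u[0,0])-w1])
    for g in(20,50,80):
        r=least_squares(m,[np.radians(g),2,0]); print("tilt %.0f s %.1f mm off %.1f mm"%(np.degrees(r.x[0]),r.x[1]*10,r.x[2]*10),r.cost.round(2))
E
python3 -c "
from h import *
im=cv2.imread('pics/w8.png'); print(im[185,250:400:5].mean(1).astype(int).tolist(), im[160:184:2,323].mean(1).astype(int).tolist(),im[296:312,323].mean(1).astype(int).tolist())
fit(175,304,110)"
```

```text
[50, 49, 50, 52, 236, 236, 236, 236, 236, 236, 236, 236, 236, 236, 236, 236, 237, 237, 236, 236, 236, 236, 236, 236, 236, 236, 101, 50, 49, 49] [50, 50, 49, 50, 50, 49, 50, 95, 232, 236, 236, 236] [103, 101, 100, 98, 93, 98, 158, 243, 252, 252, 245, 143, 74, 67, 66, 66]
tilt 54 s 43.3 mm off -4.9 mm 28.12
tilt 54 s 43.3 mm off -4.9 mm 28.12
tilt 54 s 43.3 mm off -4.8 mm 28.12
```

The scene view shows the held jar at (330,210) leaning on the near wall. The fit gives 54° tilt with the grip now near mid-length (43 mm from the closed end), so the wall's edge acted on the mouth face and slid the jar through the pads. I'll redo it with the lip below the wall top and move upward while pressing.

Emit:
{"api": "move_arm", "payload": {"moves": [{"dx": 0,"dy": -0.05,"dz": -0.03,"turn": 0,"jaw": 40},{"dx": 0,"dy": -0.11,"dz": 0.0,"turn": 0,"jaw": 40},{"dx": 0,"dy": -0.11,"dz": 0.04,"turn": 0,"jaw": 40},{"dx": 0,"dy": -0.11,"dz": 0.085,"turn": 0,"jaw": 40},{"dx": 0,"dy": -0.095,"dz": 0.085,"turn": 0,"jaw": 40},{"dx": 0,"dy": -0.08,"dz": 0.085,"turn": 0,"jaw": 40},{"dx": 0,"dy": -0.068,"dz": 0.082,"turn": 0,"jaw": 40},{"dx": 0,"dy": -0.057,"dz": 0.076,"turn": 0,"jaw": 40},{"dx": 0,"dy": -0.046,"dz": 0.07,"turn": 0,"jaw": 40},{"dx": 0,"dy": -0.035,"dz": 0.064,"turn": 0,"jaw": 40},{"dx": 0,"dy": -0.024,"dz": 0.058,"turn": 0,"jaw": 40},{"dx": 0,"dy": -0.012,"dz": 0.053,"turn": 0,"jaw": 40},{"dx": 0,"dy": 0.0,"dz": 0.05,"turn": 0,"jaw": 40},{"dx": 0,"dy": 0.002,"dz": 0.047,"turn": 0,"jaw": 40},{"dx": 0,"dy": 0.002,"dz": 0.047,"turn": 0,"jaw": 40}], "grip_force": 4}}

```text
clock: 14.72
ee_pos: [0.4002, 0.3239, 0.059]
ee_rot: [179.9, -0.0, 96.4]
wrist_force: [-0.2, 0.1, -0.7]
gripper_width: 0.048
```

```bash
python3 -c "
from h import *
plan(*bw(-.170,.06),.0715,96.4)
a=save('wrist','w9.png'); b=save('scene','x.png',(280,150,460,320),4)
cv2.imwrite('pics/x9.png',np.vstack([cv2.resize(b,(560,400),interpolation=3)[:300],cv2.resize(a,(560,350))[50:330]]))
"
```

```text
t=14.72 pos [0.4002 0.3239 0.059 ] yaw 96.4 F [-0.2  0.1 -0.7] w 0.0480
dx 0.000 dy -0.120 dz -0.031 turn -0.000 rows 0.8
```

View pics/x9.png

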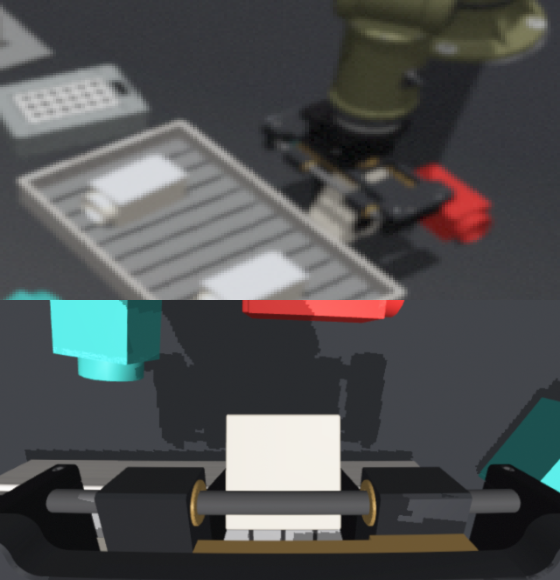

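The end face now looks square (px 226–340, rows 415–528), so the jar is nearly upright with its mouth down.

```bash
python3 -c "
from h import *
im=cv2.imread('pics/w9.png').mean(2)
for r in(195,260,316): 
  v=np.where(im[r,230:420]>200)[0]+230; print(r,v.min(),v.max())
v=im[150:345,323].astype(int); print(v[30:50].tolist(),v[150:185].tolist())
fit(188.6,318,130)"
```

```text
195 259 387
260 259 387
316 259 388
[44, 44, 44, 43, 44, 44, 45, 76, 171, 216, 235, 239, 239, 239, 239, 239, 239, 239, 239, 239] [84, 86, 131, 213, 236, 238, 238, 238, 238, 238, 238, 238, 238, 238, 237, 238, 237, 236, 227, 172, 76, 56, 56, 56, 57, 56, 56, 55, 55, 55, 55, 62, 76, 83, 83]
tilt 73 s 46.9 mm off -12.9 mm 0.0
tilt 73 s 46.9 mm off -12.9 mm 0.0
tilt 73 s 46.9 mm off -12.9 mm 0.0
```

Fit: 73° tilt, grip about 47 mm from the closed end, and the lower lip already behind the grip axis. Pressing the rim on the bench will therefore square the jar up.

Emit:
{"api": "move_arm", "payload": {"moves": [{"dx": 0,"dy": -0.025,"dz": 0.0,"turn": 0,"jaw": 40},{"dx": 0,"dy": -0.04,"dz": 0.02,"turn": 0,"jaw": 40},{"dx": 0,"dy": -0.04,"dz": 0.035,"turn": 0,"jaw": 40},{"dx": 0,"dy": -0.04,"dz": 0.045,"turn": 0,"jaw": 40},{"dx": 0,"dy": -0.04,"dz": 0.053,"turn": 0,"jaw": 40},{"dx": 0,"dy": -0.04,"dz": 0.06,"turn": 0,"jaw": 40},{"dx": 0,"dy": -0.04,"dz": 0.067,"turn": 0,"jaw": 40},{"dx": 0,"dy": -0.04,"dz": 0.067,"turn": 0,"jaw": 40}], "grip_force": 4}}

```text
clock: 15.82
ee_pos: [0.385, 0.3224, 0.0328]
ee_rot: [179.9, -0.0, 96.4]
wrist_force: [1.5, -0.0, 3.7]
gripper_width: 0.0478
```

```bash
cat >> h.py <<'E'
def look(name):
    "end face in the wrist view: rows of its two edges and widths"
    im=save("wrist",name).mean(2); col=im[:,323]; thr=(np.median(im[200:270,300:345])+col[60:400].min())/2
    thr=max(thr,.8*np.median(im[200:270,300:345]))
    m=im>thr; r=240
    while m[r-1,323]: r-=1
    v=col[275:345]; print("top edge",r,"rod-below profile",v[::2].astype(int).tolist())
    for q in(r+5,r+30): 
        x0=x1=323
        while m[q,x0-1]: x0-=1
        while m[q,x1+1]: x1+=1
        print("row",q,x0,x1,x1-x0+1)
E
python3 -c "
from h import *
look('w10.png')
plan(*bw(-.170,.06),.0715,96.4)"
```

```text
top edge 205 rod-below profile [118, 58, 68, 76, 82, 85, 90, 93, 96, 96, 95, 92, 89, 87, 214, 238, 238, 237, 237, 237, 237, 237, 237, 237, 236, 236, 236, 236, 216, 91, 84, 84, 85, 84, 84]
row 210 255 391 137
row 235 255 391 137
t=15.88 pos [0.3848 0.3225 0.0328] yaw 96.4 F [ 2.  -2.2  3.5] w 0.0481
dx -0.001 dy -0.082 dz -0.097 turn -0.000 rows 0.8
```

```bash
python3 -c "
from h import *
im=cv2.imread('pics/w10.png').mean(2)
for q in (210,325):
  v=np.where(im[q,230:420]>200)[0]+230; print(q,v.min(),v.max())
fit(205,332,136.5)"
```

```text
210 255 391
325 256 390
tilt 80 s 48.1 mm off -13.4 mm 0.0
tilt 80 s 48.1 mm off -13.4 mm 0.0
tilt 80 s 48.1 mm off -13.4 mm 0.0
```

Emit:
{"api": "move_arm", "payload": {"moves": [{"dx": 0,"dy": 0,"dz": 0.006,"turn": 0,"jaw": 40},{"dx": 0,"dy": 0,"dz": 0.01,"turn": 0,"jaw": 40},{"dx": 0,"dy": 0,"dz": 0.01,"turn": 0,"jaw": 40},{"dx": 0,"dy": 0,"dz": 0.004,"turn": 0,"jaw": 49},{"dx": 0,"dy": 0,"dz": 0.0,"turn": 0,"jaw": 52},{"dx": 0,"dy": 0,"dz": 0.0,"turn": 0,"jaw": 60},{"dx": 0,"dy": 0,"dz": 0.0,"turn": 0,"jaw": 66},{"dx": 0,"dy": 0,"dz": 0.0,"turn": 0,"jaw": 66},{"dx": 0,"dy": 0,"dz": -0.08,"turn": 0,"jaw": 66},{"dx": 0,"dy": 0,"dz": -0.08,"turn": 0,"jaw": 66}], "grip_force": 3}}

```text
clock: 17.12
ee_pos: [0.385, 0.3236, 0.0663]
ee_rot: [179.8, -0.2, 96.4]
wrist_force: [-0.7, -0.1, 0.2]
gripper_width: 0.0659
```

```bash
cat >> h.py <<'E'
def face(name,z,thr=.85,k=1):
    "top face of an upright jar in the wrist view -> world corners at height z"
    im=save("wrist",name).mean(2); ref=np.median(im[200:270,300:345]); m=(im>thr*ref).astype(np.uint8)
    _,l=cv2.connectedComponents(m); l=(l==l[235,323]); rows=np.where(l[:,323])[0]; r0,r1=rows.min(),rows.max()
    w=[]
    for r in(r0+4,r1-4):
        cs=np.where(l[r])[0]; w+=[[cs.min()-.5,r],[cs.max()+.5,r]]
    w[0][1]=w[1][1]=r0-.5; w[2][1]=w[3][1]=r1+.5
    X=ray("wrist",w,z); print("px",w); print("world",X[:,:2].round(4).tolist(),"centre",X.mean(0).round(4),"sides",[round(float(np.linalg.norm(X[i]-X[j])),4) for i,j in((0,1),(2,3),(0,2),(1,3))])
E
python3 -c "
from h import *
plan(*bw(-.170,.06),.0715,96.4)
face('w11.png',.1)"
```

```text
t=17.12 pos [0.385  0.3236 0.0663] yaw 96.4 F [-0.7 -0.1  0.2] w 0.0659
dx -0.003 dy -0.083 dz -0.013 turn -0.000 rows 0.5
px [[np.float64(287.5), np.float64(189.5)], [np.float64(355.5), np.float64(189.5)], [np.float64(270.5), np.float64(274.5)], [np.float64(373.5), np.float64(274.5)]]
world [[0.3425, 0.3026], [0.3392, 0.3316], [0.3849, 0.2977], [0.3796, 0.346]] centre [0.3615 0.3195 0.1   ] sides [0.0292, 0.0486, 0.0428, 0.0428]
```

```bash
python3 -c "
from h import *
a=cv2.imread('pics/w11.png'); b=save('scene','x.png',(300,150,460,300),4)
cv2.imwrite('pics/x11.png',np.vstack([cv2.resize(b,(560,400),interpolation=3)[:350],cv2.resize(a,(560,350))[80:330]]))
"
```

```text
(no output)
```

View pics/x11.png

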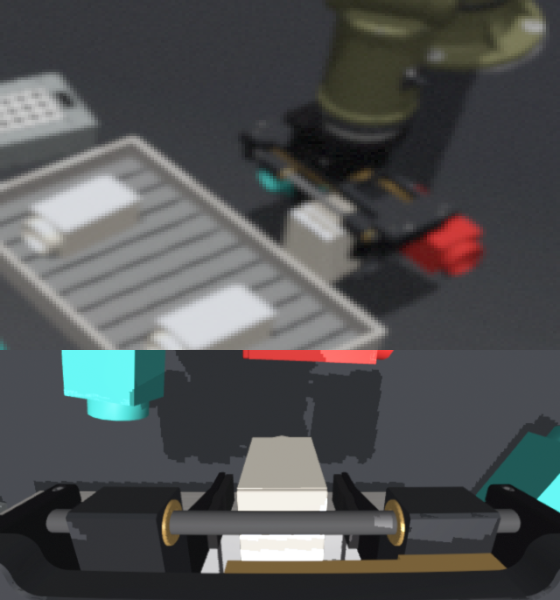

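The jar now stands upright, mouth down, on the bench: scene (315,240), with its top face beginning at wrist row 490. Next I'll locate it from its top edge.

```bash
python3 -c "
from h import *
im=cv2.imread('pics/w11.png').mean(2)
print(im[240:262:2,323].astype(int).tolist()); 
print(im[258,262:280].astype(int).tolist(),im[258,366:386].astype(int).tolist())
X=ray('wrist',[[270.5,251],[374,251]],.1); print(X.round(4),np.linalg.norm(X[0]-X[1]))
Y=ray('wrist',[[287.5,189.5],[355.5,189.5]],.014); print(Y.round(4),np.linalg.norm(Y[0]-Y[1]))
a=np.radians(96.4); F=np.array([np.sin(a),-np.cos(a)])
print(X.mean(0)[:2]+.024*F, Y.mean(0)[:2]+.024*F)
"
```

```text
[160, 161, 161, 160, 166, 168, 189, 236, 240, 240, 240]
[24, 24, 23, 24, 27, 55, 116, 123, 143, 221, 239, 240, 240, 240, 240, 240, 240, 240] [240, 240, 240, 240, 240, 240, 236, 211, 146, 122, 120, 120, 118, 96, 39, 23, 23, 23, 23, 23]
[[0.3716 0.2966 0.1   ]
 [0.3663 0.3435 0.1   ]] 0.04717387564944793
[[0.3673 0.2944 0.014 ]
 [0.3618 0.3429 0.014 ]] 0.048793523642710446
[0.39279163 0.32269993] [0.38841067 0.3213185 ]
```

Emit:
{"api": "move_arm", "payload": {"moves": [{"dx": -0.006,"dy": 0.015,"dz": 0,"turn": 0,"jaw": 66},{"dx": -0.006,"dy": 0.015,"dz": 0,"turn": 0,"jaw": 40},{"dx": -0.006,"dy": 0.015,"dz": 0,"turn": 0,"jaw": 40},{"dx": -0.006,"dy": 0.015,"dz": 0,"turn": 0,"jaw": 40},{"dx": -0.006,"dy": 0.015,"dz": 0,"turn": 0,"jaw": 40},{"dx": -0.006,"dy": 0.015,"dz": -0.05,"turn": 0,"jaw": 40},{"dx": -0.006,"dy": 0.015,"dz": -0.15,"turn": 0,"jaw": 40},{"dx": -0.006,"dy": 0.015,"dz": -0.3,"turn": 0,"jaw": 40},{"dx": -0.006,"dy": 0.015,"dz": -0.34,"turn": 0,"jaw": 40},{"dx": -0.006,"dy": 0.015,"dz": -0.34,"turn": 0,"jaw": 40}], "grip_force": 25}}

```text
clock: 18.48
ee_pos: [0.3902, 0.3209, 0.201]
ee_rot: [179.9, -0.1, 96.4]
wrist_force: [0.1, 0.3, -0.7]
gripper_width: 0.0483
```

```bash
python3 -c "
from h import *
plan(.5607,-.3698,.19,94)
edges('w12.png')
im=save('wrist','w12b.png').mean(2)
for q in (235,265,320): print(q,np.where(im[q,230:420]>.85*im[250,323])[0][[0,-1]]+230)"
```

```text
t=18.48 pos [0.3902 0.3209 0.201 ] yaw 96.4 F [ 0.1  0.3 -0.7] w 0.0483
dx -1.763 dy 0.231 dz 0.027 turn 0.028 rows 11.4
profile [75, 85, 148, 148, 148, 148, 148, 148, 148, 148, 148, 148, 148, 183, 234, 238, 238, 238, 238, 237, 237, 237, 237, 237, 59, 77, 89, 97, 102, 98, 90, 236, 255, 255, 237, 237, 115, 106]
0 [220. 261.] 10 [215. 272.] 20 [211. 283.] 30 [209. 293.] 40 [208. 302.] 50 [209. 309.] 60 [212. 314.] 70 [216. 317.] 80 [222. 318.] 90 [230. 318.] 100 [239. 315.] 110 [250. 312.] 235 [233 416]
265 [236 411]
320 [264 386]
```

The jar is held upright: its top face spans rows 233–322 against a modelled 230–318 for exactly vertical. Carrying it to peg 3.

Emit:
{"api": "move_arm", "payload": {"moves": [{"dx": -0.05,"dy": 0.0,"dz": 0,"turn": 0,"jaw": 40},{"dx": -0.16,"dy": 0.02,"dz": 0,"turn": 0,"jaw": 40},{"dx": -0.3,"dy": 0.04,"dz": 0,"turn": 0.028,"jaw": 40},{"dx": -0.45,"dy": 0.06,"dz": 0,"turn": 0.028,"jaw": 40},{"dx": -0.6,"dy": 0.08,"dz": 0,"turn": 0.028,"jaw": 40},{"dx": -0.75,"dy": 0.1,"dz": 0,"turn": 0.028,"jaw": 40},{"dx": -0.88,"dy": 0.115,"dz": 0,"turn": 0.028,"jaw": 40},{"dx": -1,"dy": 0.131,"dz": 0,"turn": 0.028,"jaw": 40}], "grip_force": 25}}

```text
clock: 19.58
ee_pos: [0.485, -0.0746, 0.1989]
ee_rot: [-179.9, -0.0, 93.9]
wrist_force: [1.0, -0.2, -1.0]
gripper_width: 0.048
```

```bash
python3 -c "
from h import *
plan(.5607,-.3698,.19,94)"
```

```text
t=19.57 pos [ 0.485  -0.0746  0.1989] yaw 93.9 F [ 1.  -0.2 -1. ] w 0.0480
dx -0.749 dy 0.139 dz 0.022 turn -0.001 rows 4.9
```

Emit:
{"api": "move_arm", "payload": {"moves": [{"dx": -0.12,"dy": 0.02,"dz": 0,"turn": 0,"jaw": 40},{"dx": -0.27,"dy": 0.05,"dz": 0,"turn": 0,"jaw": 40},{"dx": -0.42,"dy": 0.08,"dz": 0,"turn": 0,"jaw": 40},{"dx": -0.56,"dy": 0.1,"dz": 0,"turn": 0,"jaw": 40},{"dx": -0.68,"dy": 0.13,"dz": 0.01,"turn": 0,"jaw": 40},{"dx": -0.745,"dy": 0.139,"dz": 0.022,"turn": 0,"jaw": 40},{"dx": -0.749,"dy": 0.139,"dz": 0.022,"turn": 0,"jaw": 40},{"dx": -0.749,"dy": 0.139,"dz": 0.022,"turn": 0,"jaw": 40}], "grip_force": 25}}

```text
clock: 20.58
ee_pos: [0.5617, -0.3657, 0.1906]
ee_rot: [-179.9, -0.1, 94.0]
wrist_force: [0.4, 0.9, -0.7]
gripper_width: 0.0479
```

```bash
python3 -c "
from h import *
plan(.5607,-.3698,.19,94)
a=save('wrist','w13.png'); b=save('scene','x.png',(200,80,360,200),4); c=save('top','x.png',(380,150,500,240),4)
cv2.imwrite('pics/x13.png',np.hstack([np.vstack([cv2.resize(b,(400,300),interpolation=3),cv2.resize(c,(400,300),interpolation=3)]),cv2.resize(a[100:],(400,188)).repeat(1,0) if 0 else cv2.resize(a[:,120:520],(400,600))]))
"
```

```text
t=20.57 pos [ 0.5617 -0.3657  0.1906] yaw 94.0 F [ 0.4  0.9 -0.7] w 0.0479
dx -0.010 dy -0.003 dz 0.001 turn -0.000 rows 0.1
```

View pics/x13.png

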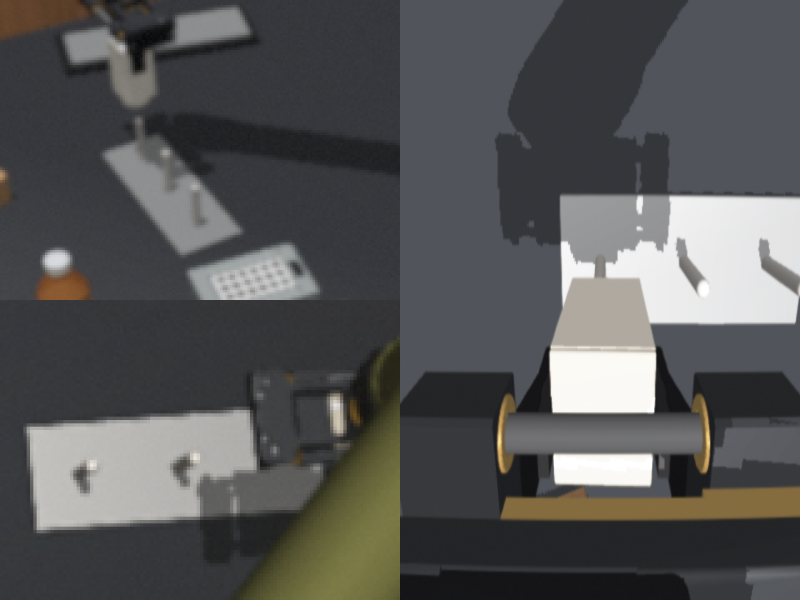

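The scene view shows the jar directly above the far peg. In the wrist view the peg foot at (600,258) lines up with the jar centre (602), and the other pegs' feet are at (682,250) and (765,250), with peg 2's tip at (703,288).

```bash
python3 -c "
from h import *
f=lambda p:[(p[0]-400)+120,p[1]*400/600]
print('feet',ray('wrist',[f((600,258)),f((682,250)),f((765,250))],.014).round(4).tolist())
print('tip2',ray('wrist',[f((703,288))],.085).round(4).tolist())
print('scene tips', ray('scene',[[200+168*.4,80+153*.4],[200+196*.4,80+186*.4]],.085).round(4).tolist())
print('top tips',ray('top',[[380+92*.3,150+(464-300)*.3],[380+193*.3,150+(457-300)*.3]],.085).round(4).tolist())
plan(.5607,-.3698,.16,94)
"
```

```text
feet [[0.56, -0.3686, 0.014], [0.5473, -0.277, 0.014], [0.5403, -0.1825, 0.014]]
tip2 [[0.5558, -0.2739, 0.085]]
scene tips [[0.55, -0.2676, 0.085], [0.5442, -0.177, 0.085]]
top tips [[0.5487, -0.1806, 0.085], [0.5541, -0.2734, 0.085]]
t=20.73 pos [ 0.563  -0.3646  0.1916] yaw 94.1 F [ 0.  -0.8 -0.2] w 0.0482
dx -0.012 dy -0.007 dz 0.079 turn 0.001 rows 0.5
```

Emit:
{"api": "move_arm", "payload": {"moves": [{"dx": -0.012,"dy": -0.007,"dz": 0.03,"turn": 0,"jaw": 40},{"dx": -0.012,"dy": -0.007,"dz": 0.08,"turn": 0,"jaw": 40},{"dx": -0.012,"dy": -0.007,"dz": 0.13,"turn": 0,"jaw": 40},{"dx": -0.012,"dy": -0.007,"dz": 0.18,"turn": 0,"jaw": 40},{"dx": -0.012,"dy": -0.007,"dz": 0.23,"turn": 0,"jaw": 40},{"dx": -0.012,"dy": -0.007,"dz": 0.265,"turn": 0,"jaw": 40},{"dx": -0.012,"dy": -0.007,"dz": 0.283,"turn": 0,"jaw": 40},{"dx": -0.012,"dy": -0.007,"dz": 0.283,"turn": 0,"jaw": 40}], "grip_force": 25}}

```text
clock: 21.72
ee_pos: [0.5602, -0.3712, 0.0778]
ee_rot: [-180.0, -0.0, 94.0]
wrist_force: [-0.1, 0.5, -1.7]
gripper_width: 0.048
```

Emit:
{"api": "move_arm", "payload": {"moves": [{"dx": 0,"dy": 0,"dz": 0.006,"turn": 0,"jaw": 40},{"dx": 0,"dy": 0,"dz": 0.01,"turn": 0,"jaw": 40},{"dx": 0,"dy": 0,"dz": 0.01,"turn": 0,"jaw": 50},{"dx": 0,"dy": 0,"dz": 0.008,"turn": 0,"jaw": 64},{"dx": 0,"dy": 0,"dz": 0.008,"turn": 0,"jaw": 64},{"dx": 0,"dy": 0,"dz": 0.008,"turn": 0,"jaw": 64},{"dx": 0,"dy": 0,"dz": -0.15,"turn": 0,"jaw": 64},{"dx": 0,"dy": 0,"dz": -0.3,"turn": 0,"jaw": 64},{"dx": 0,"dy": 0,"dz": -0.35,"turn": 0,"jaw": 64}], "grip_force": 25}}

```text
clock: 22.85
ee_pos: [0.5616, -0.3728, 0.223]
ee_rot: [179.7, 0.2, 94.0]
wrist_force: [-0.2, -0.8, -0.5]
gripper_width: 0.0643
```

```bash
cat >> h.py <<'E'
def jars(tag,lo=(.38,-.45),hi=(.70,.52),z=.112):
    "white blobs in the top view"
    im=save("top",tag); m=(im.min(2)>225).astype(np.uint8); m=cv2.morphologyEx(m,cv2.MORPH_OPEN,np.ones((3,3)))
    n,l,st,ce=cv2.connectedComponentsWithStats(m)
    for i in range(1,n):
        p=ray("top",ce[i],.068)[0]
        if st[i,4]>90 and lo[0]<p[0]<hi[0] and lo[1]<p[1]<hi[1]:
            c=cv2.findContours((l==i).astype(np.uint8),cv2.RETR_EXTERNAL,cv2.CHAIN_APPROX_NONE)[0][0]
            w=ray("top",cv2.boxPoints(cv2.minAreaRect(c)),.068)[:,:2]; L=[np.linalg.norm(w[0]-w[1]),np.linalg.norm(w[1]-w[2])]
            d=(w[1]-w[0]) if L[0]>L[1] else (w[2]-w[1])
            print(st[i].tolist(),"c(z=.068)",w.mean(0).round(4),"L",np.round(L,3),"axis",round(float(np.degrees(np.arctan2(d[1],d[0]))%180),1),"c(z=%.3f)"%z,ray("top",ce[i],z)[0,:2].round(4))
E
python3 -c "
from h import *
plan(.5607,-.3698,.22,94)
jars('t14.png')
im=save('wrist','w14.png').mean(2)
print(im[180:280:4,323].astype(int).tolist())
X=[]
c=proj('wrist',[[.560,-.369,.112],[.537,-.393,.112],[.583,-.346,.112]]).round(0);print(c.tolist())
"
```

```text
t=22.85 pos [ 0.5616 -0.3728  0.223 ] yaw 94.0 F [-0.2 -0.8 -0.5] w 0.0643
dx 0.008 dy -0.002 dz 0.007 turn -0.000 rows 0.1
[277, 182, 20, 33, 473] c(z=.068) [0.5596 0.1884] L [0.048 0.098] axis 10.3 c(z=0.112) [0.5515 0.1854]
[216, 189, 18, 32, 461] c(z=.068) [0.5413 0.3789] L [0.047 0.097] axis 7.5 c(z=0.112) [0.5336 0.3702]
[249, 249, 255, 255, 255, 255, 255, 255, 255, 101, 85, 85, 85, 86, 85, 85, 85, 85, 85, 85, 85, 85, 85, 85, 62]
[[327.0, 191.0], [302.0, 164.0], [350.0, 216.0]]
```

Jar 1 of 3 is seated: its top edge is at row 216, as predicted for a height of 0.112. The other two jars have not moved. For jar A I'll plan the same recipe with the corrected near-wall step.

```bash
cat >> h.py <<'E'
def seq(p,yaw,targets):
    "fractions for several targets (x,y,z,yaw) of ONE call that begins at pose p,yaw"
    a=np.radians(yaw); X=np.array([np.cos(a),np.sin(a),0]);Y=np.array([np.sin(a),-np.cos(a),0])
    for t in targets:
        d=np.array(t[:3])-p; print("  dx %.3f dy %.3f dz %.3f turn %.3f"%(d@X/.4,d@Y/.4,-d[2]/.4,-(t[3]-yaw)/np.degrees(1.5)),np.round(t,3))
E
python3 -c "
from h import *
s=env.sense(); p=s['ee_pos']; y=s['ee_rot'][2]
seq(p,y,[(.515,-.005,.2,95.5)]); m=(.515,-.005,.2,95.5)
seq(np.array(m[:3]),m[3],[(.5056,.3741,.13,97.6),(.5056,.3741,.0255,97.6)])
g=np.array((.5056,.3741,.0255))
print('lift'); seq(g,97.6,[(.5056,.3741,.075,97.6),(*bw(.003,.098),.060,96.4),(*bw(.010,.098),.046,96.4),(*bw(.0165,.098),.0450,96.4)])
"
```

```text
dx 0.924 dy -0.051 dz 0.052 turn -0.018 [ 5.15e-01 -5.00e-03  2.00e-01  9.55e+01]
  dx 0.946 dy 0.067 dz 0.175 turn -0.024 [ 0.506  0.374  0.13  97.6  ]
  dx 0.946 dy 0.067 dz 0.436 turn -0.024 [5.06e-01 3.74e-01 2.60e-02 9.76e+01]
lift
  dx 0.000 dy 0.000 dz -0.124 turn -0.000 [5.06e-01 3.74e-01 7.50e-02 9.76e+01]
  dx -0.001 dy 0.036 dz -0.086 turn 0.014 [5.20e-01 3.76e-01 6.00e-02 9.64e+01]
  dx -0.001 dy 0.054 dz -0.051 turn 0.014 [5.27e-01 3.77e-01 4.60e-02 9.64e+01]
  dx -0.001 dy 0.070 dz -0.049 turn 0.014 [5.33e-01 3.77e-01 4.50e-02 9.64e+01]
```

Emit:
{"api": "move_arm", "payload": {"moves": [{"dx": 0.15,"dy": -0.01,"dz": 0.0,"turn": 0,"jaw": 66},{"dx": 0.3,"dy": -0.02,"dz": 0.02,"turn": 0,"jaw": 66},{"dx": 0.45,"dy": -0.03,"dz": 0.03,"turn": 0,"jaw": 66},{"dx": 0.6,"dy": -0.04,"dz": 0.04,"turn": -0.01,"jaw": 66},{"dx": 0.75,"dy": -0.05,"dz": 0.052,"turn": -0.018,"jaw": 66},{"dx": 0.924,"dy": -0.051,"dz": 0.052,"turn": -0.018,"jaw": 66}]}}

```text
clock: 23.7
ee_pos: [0.5124, -0.0089, 0.1947]
ee_rot: [-179.8, 0.0, 95.6]
wrist_force: [0.9, -0.6, -0.2]
gripper_width: 0.066
```

Emit:
{"api": "move_arm", "payload": {"moves": [{"dx": 0.15,"dy": 0.01,"dz": 0.0,"turn": 0,"jaw": 66},{"dx": 0.3,"dy": 0.02,"dz": 0.02,"turn": 0,"jaw": 66},{"dx": 0.45,"dy": 0.03,"dz": 0.05,"turn": -0.024,"jaw": 66},{"dx": 0.6,"dy": 0.04,"dz": 0.08,"turn": -0.024,"jaw": 66},{"dx": 0.75,"dy": 0.055,"dz": 0.11,"turn": -0.024,"jaw": 66},{"dx": 0.88,"dy": 0.067,"dz": 0.14,"turn": -0.024,"jaw": 66},{"dx": 0.946,"dy": 0.067,"dz": 0.175,"turn": -0.024,"jaw": 66},{"dx": 0.946,"dy": 0.067,"dz": 0.175,"turn": -0.024,"jaw": 66}]}}

```text
clock: 24.7
ee_pos: [0.5012, 0.3698, 0.1228]
ee_rot: [-179.6, 0.2, 97.9]
wrist_force: [-0.0, -1.1, 0.3]
gripper_width: 0.0661
```

```bash
python3 -c "
from h import *
plan(.5056,.3741,.0255,97.6)
im=save('wrist','w15.png').mean(2)
J=np.array([-.132,.991,0]);F=np.array([.991,.132,0]);C=np.array([.5413,.3789,.068])
u=proj('wrist',[C-.05*F-.024*J,C-.05*F+.024*J,[.5056,.3741,.0445]]).round(0); print(u.tolist())
r=int(u[:2,1].mean())
for q in (r+6,r+16): v=np.where(im[q,270:380]>225)[0]+270; print(q,v[[0,-1]] if len(v) else v)
print(im[r-40:r+20:4,320].astype(int).tolist())
"
```

```text
t=24.70 pos [0.5012 0.3698 0.1228] yaw 97.9 F [-0.  -1.1  0.3] w 0.0661
dx 0.009 dy 0.012 dz 0.243 turn 0.003 rows 1.6
[[300.0, 199.0], [364.0, 199.0], [331.0, 207.0]]
205 []
215 [296 357]
[61, 63, 62, 71, 71, 72, 78, 133, 133, 134, 135, 228, 212, 253, 226]
```

Emit:
{"api": "move_arm", "payload": {"moves": [{"dx": 0.008,"dy": 0.017,"dz": 0.1,"turn": 0.003,"jaw": 66},{"dx": 0.008,"dy": 0.017,"dz": 0.2,"turn": 0.003,"jaw": 66},{"dx": 0.008,"dy": 0.017,"dz": 0.243,"turn": 0.003,"jaw": 66},{"dx": 0.008,"dy": 0.017,"dz": 0.243,"turn": 0.003,"jaw": 66},{"dx": 0.008,"dy": 0.017,"dz": 0.243,"turn": 0.003,"jaw": 40},{"dx": 0.008,"dy": 0.017,"dz": 0.243,"turn": 0.003,"jaw": 40},{"dx": 0.008,"dy": 0.017,"dz": 0.243,"turn": 0.003,"jaw": 40},{"dx": 0.008,"dy": 0.017,"dz": 0.243,"turn": 0.003,"jaw": 40},{"dx": 0.008,"dy": 0.017,"dz": 0.243,"turn": 0.003,"jaw": 40}], "grip_force": 4}}

```text
clock: 25.88
ee_pos: [0.512, 0.373, 0.0316]
ee_rot: [179.9, -0.1, 97.4]
wrist_force: [0.3, -0.3, 7.3]
gripper_width: 0.0478
```

```bash
python3 -c "
from h import *
s=env.sense(); print(s['ee_pos'],s['ee_rot'],s['gripper_width'],s['wrist_force'])
seq(s['ee_pos'],s['ee_rot'][2],[(*s['ee_pos'][:2],.08,s['ee_rot'][2]),(*bw(.000,.097),.065,96.4),(*bw(.006,.097),.0450,96.4),(*bw(.0165,.097),.0445,96.4)])
edges('w16.png')
"
```

```text
[0.51201378 0.37303017 0.03160441] [ 1.79886031e+02 -7.44851783e-02  9.73632005e+01] 0.04783249879812568 [ 0.3456406  -0.32470554  7.28288202]
  dx 0.000 dy 0.000 dz -0.121 turn -0.000 [5.1200e-01 3.7300e-01 8.0000e-02 9.7363e+01]
  dx 0.002 dy 0.013 dz -0.083 turn 0.011 [5.17e-01 3.74e-01 6.50e-02 9.64e+01]
  dx 0.001 dy 0.028 dz -0.033 turn 0.011 [5.23e-01 3.75e-01 4.50e-02 9.64e+01]
  dx 0.001 dy 0.055 dz -0.032 turn 0.011 [5.34e-01 3.76e-01 4.40e-02 9.64e+01]
profile [132, 133, 133, 132, 132, 131, 131, 151, 151, 151, 152, 152, 152, 153, 153, 204, 241, 191, 240, 240, 239, 240, 240, 240, 60, 78, 90, 99, 104, 100, 91, 238, 255, 240, 240, 240, 255, 255]
0 [220. 261.] 10 [215. 272.] 20 [211. 283.] 30 [209. 293.] 40 [208. 302.] 50 [209. 309.] 60 [212. 314.] 70 [216. 317.] 80 [222. 318.] 90 [230. 318.] 100 [239. 315.] 110 [250. 312.]
```

The grip landed about 6 mm too high and too far forward, because my last move was planned from a pose that was still settling. Regripping.

Emit:
{"api": "move_arm", "payload": {"moves": [{"dx": 0,"dy": 0,"dz": 0,"turn": 0,"jaw": 62},{"dx": 0,"dy": 0,"dz": 0,"turn": 0,"jaw": 62},{"dx": 0,"dy": -0.016,"dz": 0.016,"turn": 0,"jaw": 62},{"dx": 0,"dy": -0.016,"dz": 0.016,"turn": 0,"jaw": 62},{"dx": 0,"dy": -0.016,"dz": 0.016,"turn": 0,"jaw": 40},{"dx": 0,"dy": -0.016,"dz": 0.016,"turn": 0,"jaw": 40},{"dx": 0,"dy": -0.016,"dz": 0.016,"turn": 0,"jaw": 40},{"dx": 0,"dy": -0.016,"dz": 0.016,"turn": 0,"jaw": 40}], "grip_force": 4}}

```text
clock: 26.92
ee_pos: [0.5051, 0.3716, 0.0239]
ee_rot: [180.0, -0.0, 97.3]
wrist_force: [-0.2, 0.1, -0.0]
gripper_width: 0.0485
```

```bash
python3 -c "
from h import *
s=env.sense(); print(s['ee_pos'],s['ee_rot'],s['gripper_width'],s['wrist_force'])
seq(s['ee_pos'],s['ee_rot'][2],[(*s['ee_pos'][:2],.08,s['ee_rot'][2]),(*bw(.000,.097),.065,96.4),(*bw(.006,.097),.0450,96.4),(*bw(.0165,.097),.0445,96.4)])
a=save('wrist','w16.png');print(a[200:280:2,323].mean(1).astype(int).tolist())
"
```

```text
[0.50506771 0.37157302 0.02389895] [ 1.79977874e+02 -1.11444693e-02  9.73411281e+01] 0.048495677424398344 [-0.23650764  0.12722484 -0.00467689]
  dx 0.000 dy 0.000 dz -0.140 turn -0.000 [5.0500e-01 3.7200e-01 8.0000e-02 9.7341e+01]
  dx 0.003 dy 0.031 dz -0.103 turn 0.011 [5.17e-01 3.74e-01 6.50e-02 9.64e+01]
  dx 0.003 dy 0.046 dz -0.053 turn 0.011 [5.23e-01 3.75e-01 4.50e-02 9.64e+01]
  dx 0.002 dy 0.072 dz -0.052 turn 0.011 [5.34e-01 3.76e-01 4.40e-02 9.64e+01]
[140, 140, 140, 139, 138, 139, 139, 138, 138, 139, 139, 150, 160, 161, 161, 161, 161, 161, 161, 161, 162, 162, 162, 162, 162, 162, 162, 162, 162, 163, 163, 191, 243, 247, 245, 205, 242, 241, 65, 74]
```

Emit:
{"api": "move_arm", "payload": {"moves": [{"dx": 0,"dy": 0,"dz": -0.05,"turn": 0,"jaw": 40},{"dx": 0,"dy": 0,"dz": -0.1,"turn": 0,"jaw": 40},{"dx": 0.003,"dy": 0.01,"dz": -0.12,"turn": 0.011,"jaw": 40},{"dx": 0.003,"dy": 0.031,"dz": -0.1,"turn": 0.011,"jaw": 40},{"dx": 0.003,"dy": 0.046,"dz": -0.053,"turn": 0.011,"jaw": 40},{"dx": 0.003,"dy": 0.046,"dz": -0.053,"turn": 0.011,"jaw": 40},{"dx": 0.002,"dy": 0.054,"dz": -0.053,"turn": 0.011,"jaw": 40},{"dx": 0.002,"dy": 0.062,"dz": -0.053,"turn": 0.011,"jaw": 40},{"dx": 0.002,"dy": 0.069,"dz": -0.053,"turn": 0.011,"jaw": 40},{"dx": 0.002,"dy": 0.069,"dz": -0.053,"turn": 0.011,"jaw": 40}], "grip_force": 4}}

```text
clock: 28.22
ee_pos: [0.5324, 0.376, 0.0453]
ee_rot: [180.0, -0.0, 96.4]
wrist_force: [-0.5, 0.3, -1.8]
gripper_width: 0.0479
```

Emit:
{"api": "move_arm", "payload": {"moves": [{"dx": 0,"dy": 0.006,"dz": 0,"turn": 0,"jaw": 40},{"dx": 0,"dy": 0.009,"dz": 0,"turn": 0,"jaw": 40},{"dx": 0,"dy": 0.013,"dz": -0.017,"turn": 0,"jaw": 40},{"dx": 0,"dy": 0.02,"dz": -0.034,"turn": 0,"jaw": 40},{"dx": 0,"dy": 0.027,"dz": -0.05,"turn": 0,"jaw": 40},{"dx": 0,"dy": 0.036,"dz": -0.066,"turn": 0,"jaw": 40},{"dx": 0,"dy": 0.046,"dz": -0.081,"turn": 0,"jaw": 40},{"dx": 0,"dy": 0.058,"dz": -0.095,"turn": 0,"jaw": 40},{"dx": 0,"dy": 0.071,"dz": -0.108,"turn": 0,"jaw": 40},{"dx": 0,"dy": 0.084,"dz": -0.119,"turn": 0,"jaw": 40},{"dx": 0,"dy": 0.099,"dz": -0.129,"turn": 0,"jaw": 40},{"dx": 0,"dy": 0.115,"dz": -0.138,"turn": 0,"jaw": 40}], "grip_force": 4}}

```text
clock: 29.72
ee_pos: [0.5783, 0.381, 0.1005]
ee_rot: [180.0, 0.0, 96.4]
wrist_force: [-1.3, -0.6, 0.2]
gripper_width: 0.0478
```

```bash
cat >> h.py <<'E'
def tiltfit(name,st=0):
    im=save("wrist",name).mean(2); ref=np.median(im[225:270,300:345]); col=im[:,323]
    r=240
    while abs(col[r-1]-ref)<.12*ref and r>150: r-=1
    m=abs(im-ref)<.15*ref; q=r+4; x0=x1=323
    while m[q,x0-1]: x0-=1
    while m[q,x1+1]: x1+=1
    w=x1-x0+1; print("edge row",r,"width",w,"below rod",col[290:345:3].astype(int).tolist())
    return r,w
E
python3 -c "
from h import *
s=env.sense(); print(s['ee_pos'].round(4),s['wrist_force'].round(1))
r,w=tiltfit('w17.png')
for r2 in (300,305,310,315): print(r2); fit(r,r2,w)
seq(s['ee_pos'],s['ee_rot'][2],[(s['ee_pos'][0]-.02,s['ee_pos'][1],.165,96.4),(*bw(-.19,.06),.165,96.4),(*bw(-.19,.06),.066,96.4)])
"
```

```text
[0.5783 0.381  0.1005] [-1.3 -0.6  0.2]
edge row 203 width 94 below rod [71, 73, 70, 67, 77, 135, 223, 223, 187, 53, 52, 53, 52, 52, 61, 63, 63, 63, 64]
300
tilt 43 s 18.1 mm off -1.0 mm 0.0
tilt 43 s 18.1 mm off -1.0 mm 0.0
tilt 65 s 7.4 mm off -5.9 mm 0.0
305
tilt 53 s 14.7 mm off -2.9 mm 1.25
tilt 53 s 14.7 mm off -2.9 mm 1.25
tilt 53 s 14.7 mm off -2.9 mm 1.25
310
tilt 53 s 17.3 mm off -1.1 mm 8.9
tilt 53 s 17.3 mm off -1.1 mm 8.9
tilt 53 s 17.3 mm off -1.1 mm 8.9
315
tilt 52 s 19.7 mm off 0.6 mm 23.42
tilt 52 s 19.7 mm off 0.6 mm 23.42
tilt 52 s 19.7 mm off 0.6 mm 23.42
  dx 0.006 dy -0.050 dz -0.161 turn 0.000 [ 0.558  0.381  0.165 96.4  ]
  dx -0.092 dy -0.629 dz -0.161 turn 0.000 [ 0.332  0.316  0.165 96.4  ]
  dx -0.092 dy -0.629 dz 0.086 turn 0.000 [3.32e-01 3.16e-01 6.60e-02 9.64e+01]
```

Jar A is at about 47° with the grip about 16 mm from the closed end. I'll carry it to the near wall and turn it upright there, moving up as it presses.

Emit:
{"api": "move_arm", "payload": {"moves": [{"dx": 0,"dy": -0.02,"dz": -0.08,"turn": 0,"jaw": 40},{"dx": 0.0,"dy": -0.05,"dz": -0.161,"turn": 0,"jaw": 40},{"dx": -0.01,"dy": -0.12,"dz": -0.161,"turn": 0,"jaw": 40},{"dx": -0.03,"dy": -0.22,"dz": -0.161,"turn": 0,"jaw": 40},{"dx": -0.045,"dy": -0.32,"dz": -0.161,"turn": 0,"jaw": 40},{"dx": -0.06,"dy": -0.42,"dz": -0.161,"turn": 0,"jaw": 40},{"dx": -0.075,"dy": -0.52,"dz": -0.161,"turn": 0,"jaw": 40},{"dx": -0.09,"dy": -0.6,"dz": -0.161,"turn": 0,"jaw": 40},{"dx": -0.092,"dy": -0.629,"dz": -0.15,"turn": 0,"jaw": 40},{"dx": -0.092,"dy": -0.629,"dz": -0.08,"turn": 0,"jaw": 40},{"dx": -0.092,"dy": -0.629,"dz": 0.0,"turn": 0,"jaw": 40},{"dx": -0.092,"dy": -0.629,"dz": 0.06,"turn": 0,"jaw": 40},{"dx": -0.092,"dy": -0.629,"dz": 0.091,"turn": 0,"jaw": 40},{"dx": -0.092,"dy": -0.629,"dz": 0.091,"turn": 0,"jaw": 40}], "grip_force": 4}}

```text
clock: 31.52
ee_pos: [0.3322, 0.316, 0.0632]
ee_rot: [-180.0, 0.1, 96.4]
wrist_force: [-0.1, 0.1, -1.5]
gripper_width: 0.048
```

Emit:
{"api": "move_arm", "payload": {"moves": [{"dx": 0,"dy": 0.03,"dz": 0,"turn": 0,"jaw": 40},{"dx": 0,"dy": 0.044,"dz": 0,"turn": 0,"jaw": 40},{"dx": 0,"dy": 0.05,"dz": -0.003,"turn": 0,"jaw": 40},{"dx": 0,"dy": 0.057,"dz": -0.0135,"turn": 0,"jaw": 40},{"dx": 0,"dy": 0.067,"dz": -0.027,"turn": 0,"jaw": 40},{"dx": 0,"dy": 0.077,"dz": -0.039,"turn": 0,"jaw": 40},{"dx": 0,"dy": 0.088,"dz": -0.051,"turn": 0,"jaw": 40},{"dx": 0,"dy": 0.098,"dz": -0.06,"turn": 0,"jaw": 40},{"dx": 0,"dy": 0.109,"dz": -0.069,"turn": 0,"jaw": 40},{"dx": 0,"dy": 0.12,"dz": -0.077,"turn": 0,"jaw": 40},{"dx": 0,"dy": 0.132,"dz": -0.085,"turn": 0,"jaw": 40},{"dx": 0,"dy": 0.143,"dz": -0.092,"turn": 0,"jaw": 40},{"dx": 0,"dy": 0.156,"dz": -0.098,"turn": 0,"jaw": 40},{"dx": 0,"dy": 0.17,"dz": -0.107,"turn": 0,"jaw": 40},{"dx": 0,"dy": 0.176,"dz": -0.11,"turn": 0,"jaw": 40},{"dx": 0,"dy": 0.176,"dz": -0.11,"turn": 0,"jaw": 40}], "grip_force": 4}}

```text
clock: 33.52
ee_pos: [0.4024, 0.3242, 0.1079]
ee_rot: [180.0, -0.0, 96.4]
wrist_force: [0.5, 0.2, -1.9]
gripper_width: 0.0481
```

```bash
python3 -c "
from h import *
plan(*bw(-.17,.06),.0715,96.4)
r,w=tiltfit('w18.png')
im=cv2.imread('pics/w18.png').mean(2); print(im[140:275:3,323].astype(int).tolist())
for q in (r+4,265,320): 
  v=np.where(abs(im[q,230:420]-im[250,323])<.15*im[250,323])[0]+230; print(q,v[[0,-1]])
"
```

```text
t=33.52 pos [0.4024 0.3242 0.1079] yaw 96.4 F [ 0.5  0.2 -1.9] w 0.0481
dx 0.000 dy -0.126 dz 0.091 turn -0.000 rows 1.0
edge row 223 width 106 below rod [102, 103, 100, 95, 136, 240, 243, 255, 241, 180, 61, 61, 60, 60, 84, 90, 90, 91, 90]
[48, 48, 48, 48, 48, 47, 48, 48, 49, 49, 49, 49, 48, 48, 48, 48, 126, 138, 139, 139, 139, 138, 139, 139, 139, 139, 138, 161, 236, 242, 242, 242, 242, 241, 242, 241, 241, 241, 241, 241, 241, 241, 241, 241, 241]
227 [271 376]
265 [236 410]
320 [269 377]
```

Emit:
{"api": "move_arm", "payload": {"moves": [{"dx": 0,"dy": -0.015,"dz": 0.0,"turn": 0,"jaw": 40},{"dx": 0,"dy": -0.03,"dz": 0.03,"turn": 0,"jaw": 40},{"dx": 0,"dy": -0.03,"dz": 0.07,"turn": 0,"jaw": 40},{"dx": 0,"dy": -0.03,"dz": 0.09,"turn": 0,"jaw": 40},{"dx": 0,"dy": -0.03,"dz": 0.1,"turn": 0,"jaw": 40},{"dx": 0,"dy": -0.03,"dz": 0.107,"turn": 0,"jaw": 40},{"dx": 0,"dy": -0.03,"dz": 0.107,"turn": 0,"jaw": 40}], "grip_force": 4}}

```text
clock: 34.45
ee_pos: [0.3902, 0.323, 0.0651]
ee_rot: [180.0, -0.0, 96.4]
wrist_force: [-0.1, -0.4, -1.1]
gripper_width: 0.0478
```

```bash
python3 -c "
from h import *
plan(*bw(-.17,.06),.0715,96.4)
r,w=tiltfit('w19.png')
for r2 in (316,318): fit(r,r2,w)
"
```

```text
t=34.45 pos [0.3902 0.323  0.0651] yaw 96.4 F [-0.1 -0.4 -1.1] w 0.0478
dx -0.000 dy -0.095 dz -0.016 turn -0.000 rows 0.6
edge row 223 width 106 below rod [103, 105, 101, 96, 138, 242, 243, 255, 245, 183, 63, 62, 62, 61, 85, 92, 92, 92, 91]
tilt 17 s 30.1 mm off 29.4 mm 0.0
tilt 17 s 30.1 mm off 29.4 mm 0.0
tilt 86 s 15.6 mm off -2.3 mm 0.0
tilt 18 s 30.2 mm off 28.7 mm 0.0
tilt 84 s 16.5 mm off -1.7 mm 0.0
tilt 84 s 16.5 mm off -1.7 mm 0.0
```

Emit:
{"api": "move_arm", "payload": {"moves": [{"dx": 0,"dy": 0,"dz": 0.006,"turn": 0,"jaw": 40},{"dx": 0,"dy": 0,"dz": 0.012,"turn": 0,"jaw": 40},{"dx": 0,"dy": 0,"dz": 0.015,"turn": 0,"jaw": 40},{"dx": 0,"dy": 0,"dz": 0.015,"turn": 0,"jaw": 40}], "grip_force": 4}}

```text
clock: 35.0
ee_pos: [0.3913, 0.3233, 0.06]
ee_rot: [179.9, -0.1, 96.4]
wrist_force: [1.9, 0.3, 5.0]
gripper_width: 0.048
```

Emit:
{"api": "move_arm", "payload": {"moves": [{"dx": 0,"dy": 0,"dz": -0.003,"turn": 0,"jaw": 40},{"dx": 0,"dy": 0,"dz": -0.003,"turn": 0,"jaw": 40},{"dx": 0,"dy": 0,"dz": -0.003,"turn": 0,"jaw": 40},{"dx": 0,"dy": 0,"dz": -0.1,"turn": 0,"jaw": 40},{"dx": 0,"dy": 0,"dz": -0.22,"turn": 0,"jaw": 40},{"dx": 0,"dy": 0,"dz": -0.35,"turn": 0,"jaw": 40},{"dx": 0,"dy": 0,"dz": -0.36,"turn": 0,"jaw": 40},{"dx": 0,"dy": 0,"dz": -0.36,"turn": 0,"jaw": 40}], "grip_force": 25}}

```text
clock: 36.0
ee_pos: [0.3892, 0.3225, 0.202]
ee_rot: [-179.9, 0.0, 96.4]
wrist_force: [0.0, -0.6, -2.8]
gripper_width: 0.0481
```

```bash
python3 -c "
from h import *
s=env.sense(); print(s['ee_pos'].round(4),s['ee_rot'][2].round(1),s['wrist_force'].round(1))
r,w=tiltfit('w20.png')
for r2 in (316,318,320): fit(r,r2,w)
seq(s['ee_pos'],s['ee_rot'][2],[(.485,-.05,.205,94)]); seq(np.array([.485,-.05,.205]),94,[(.553,-.2745,.19,94)])
"
```

```text
[0.3892 0.3225 0.202 ] 96.4 [ 0.  -0.6 -2.8]
edge row 233 width 109 below rod [99, 102, 97, 94, 133, 238, 237, 237, 237, 254, 253, 237, 182, 70, 84, 88, 88, 88, 88]
tilt 7 s 26.5 mm off 39.6 mm 0.0
tilt 7 s 26.5 mm off 39.6 mm 0.0
tilt 96 s 16.1 mm off -2.2 mm 0.0
tilt 8 s 26.8 mm off 39.2 mm 0.0
tilt 8 s 26.8 mm off 39.2 mm 0.0
tilt 94 s 16.8 mm off -1.8 mm 0.0
tilt 9 s 27.0 mm off 38.7 mm 0.0
tilt 9 s 27.0 mm off 38.7 mm 0.0
tilt 93 s 17.5 mm off -1.3 mm 0.0
  dx -0.952 dy 0.134 dz -0.008 turn 0.028 [ 4.85e-01 -5.00e-02  2.05e-01  9.40e+01]
  dx -0.572 dy 0.130 dz 0.037 turn 0.000 [ 0.553 -0.274  0.19  94.   ]
```

Pressing the rim on the bench squared it up (edges at rows 233 and 326, about 90°). Carrying jar A to peg 2.

Emit:
{"api": "move_arm", "payload": {"moves": [{"dx": -0.05,"dy": 0.0,"dz": 0,"turn": 0,"jaw": 40},{"dx": -0.18,"dy": 0.02,"dz": 0,"turn": 0.028,"jaw": 40},{"dx": -0.32,"dy": 0.04,"dz": -0.008,"turn": 0.028,"jaw": 40},{"dx": -0.46,"dy": 0.06,"dz": -0.008,"turn": 0.028,"jaw": 40},{"dx": -0.6,"dy": 0.08,"dz": -0.008,"turn": 0.028,"jaw": 40},{"dx": -0.74,"dy": 0.1,"dz": -0.008,"turn": 0.028,"jaw": 40},{"dx": -0.86,"dy": 0.12,"dz": -0.008,"turn": 0.028,"jaw": 40},{"dx": -0.952,"dy": 0.134,"dz": -0.008,"turn": 0.028,"jaw": 40}], "grip_force": 25}}

```text
clock: 37.05
ee_pos: [0.4843, -0.0534, 0.205]
ee_rot: [-179.9, 0.0, 93.8]
wrist_force: [-0.2, 0.7, -2.1]
gripper_width: 0.0477
```

Emit:
{"api": "move_arm", "payload": {"moves": [{"dx": -0.12,"dy": 0.03,"dz": 0,"turn": 0,"jaw": 40},{"dx": -0.26,"dy": 0.06,"dz": 0,"turn": 0,"jaw": 40},{"dx": -0.4,"dy": 0.1,"dz": 0,"turn": 0,"jaw": 40},{"dx": -0.51,"dy": 0.12,"dz": 0.02,"turn": 0,"jaw": 40},{"dx": -0.565,"dy": 0.13,"dz": 0.037,"turn": 0,"jaw": 40},{"dx": -0.572,"dy": 0.13,"dz": 0.037,"turn": 0,"jaw": 40},{"dx": -0.572,"dy": 0.13,"dz": 0.037,"turn": 0,"jaw": 40},{"dx": -0.572,"dy": 0.13,"dz": 0.037,"turn": 0,"jaw": 40}], "grip_force": 25}}

```text
clock: 38.05
ee_pos: [0.5536, -0.2728, 0.1915]
ee_rot: [180.0, -0.1, 94.1]
wrist_force: [-0.4, 0.4, -1.6]
gripper_width: 0.0476
```

```bash
python3 -c "
from h import *
plan(.5535,-.2745,.074,94)
save('wrist','w21.png'); r,w=tiltfit('w21.png')
im=cv2.imread('pics/w21.png'); print('foot pred',proj('wrist',[[.553,-.2745,.014],[.553,-.2745,.087]]).round(0).tolist()); print(im[165,295:350:2].mean(1).astype(int).tolist()); print(im[140:235:4,323].mean(1).astype(int).tolist())
"
```

```text
t=38.05 pos [ 0.5536 -0.2728  0.1915] yaw 94.1 F [-0.4  0.4 -1.6] w 0.0476
dx -0.004 dy -0.001 dz 0.294 turn 0.001 rows 1.9
edge row 233 width 108 below rod [100, 100, 97, 93, 132, 237, 236, 236, 236, 252, 252, 236, 179, 73, 85, 88, 88, 88, 89]
foot pred [[322.0, 174.0], [322.0, 192.0]]
[127, 127, 128, 127, 127, 127, 127, 128, 127, 127, 127, 127, 127, 127, 127, 127, 127, 127, 128, 127, 130, 135, 127, 130, 192, 195, 144, 137]
[128, 129, 129, 129, 128, 128, 127, 127, 116, 116, 116, 116, 147, 140, 141, 141, 141, 140, 140, 140, 141, 140, 146, 193]
```

Emit:
{"api": "move_arm", "payload": {"moves": [{"dx": -0.004,"dy": 0.002,"dz": 0.04,"turn": 0,"jaw": 40},{"dx": -0.004,"dy": 0.002,"dz": 0.09,"turn": 0,"jaw": 40},{"dx": -0.004,"dy": 0.002,"dz": 0.14,"turn": 0,"jaw": 40},{"dx": -0.004,"dy": 0.002,"dz": 0.19,"turn": 0,"jaw": 40},{"dx": -0.004,"dy": 0.002,"dz": 0.24,"turn": 0,"jaw": 40},{"dx": -0.004,"dy": 0.002,"dz": 0.275,"turn": 0,"jaw": 40},{"dx": -0.004,"dy": 0.002,"dz": 0.292,"turn": 0,"jaw": 40},{"dx": -0.004,"dy": 0.002,"dz": 0.296,"turn": 0,"jaw": 40},{"dx": -0.004,"dy": 0.002,"dz": 0.296,"turn": 0,"jaw": 40}], "grip_force": 25}}

```text
clock: 39.28
ee_pos: [0.5548, -0.276, 0.0735]
ee_rot: [179.9, 0.0, 94.0]
wrist_force: [-0.0, -0.2, -1.4]
gripper_width: 0.0481
```

Emit:
{"api": "move_arm", "payload": {"moves": [{"dx": 0,"dy": 0,"dz": 0.006,"turn": 0,"jaw": 40},{"dx": 0,"dy": 0,"dz": 0.009,"turn": 0,"jaw": 40},{"dx": 0,"dy": 0,"dz": 0.009,"turn": 0,"jaw": 50},{"dx": 0,"dy": 0,"dz": 0.007,"turn": 0,"jaw": 64},{"dx": 0,"dy": 0,"dz": 0.007,"turn": 0,"jaw": 64},{"dx": 0,"dy": 0,"dz": 0.007,"turn": 0,"jaw": 64},{"dx": 0,"dy": 0,"dz": -0.15,"turn": 0,"jaw": 64},{"dx": 0,"dy": 0,"dz": -0.3,"turn": 0,"jaw": 64},{"dx": 0,"dy": 0,"dz": -0.34,"turn": 0,"jaw": 64},{"dx": 0,"dy": 0,"dz": -0.34,"turn": 0,"jaw": 64}], "grip_force": 25}}

```text
clock: 40.52
ee_pos: [0.5548, -0.2759, 0.2096]
ee_rot: [179.9, 0.0, 94.0]
wrist_force: [0.1, -0.3, -0.9]
gripper_width: 0.0638
```

```bash
python3 -c "
from h import *
s=env.sense(); print(s['ee_pos'].round(4))
im=save('wrist','w22.png').mean(2); print(im[180:260:4,323].astype(int).tolist(), proj('wrist',[[.531,-.273,.112],[.578,-.276,.112]]).round(0).tolist())
jars('t22.png')
seq(s['ee_pos'],s['ee_rot'][2],[(.54,.05,.17,97)]); seq(np.array([.54,.05,.17]),97,[(.5237,.182,.12,100.4)])
"
```

```text
[ 0.5548 -0.2759  0.2096]
[246, 255, 245, 245, 255, 255, 255, 255, 255, 255, 255, 243, 80, 80, 80, 80, 80, 80, 80, 81] [[328.0, 171.0], [321.0, 222.0]]
[277, 182, 20, 33, 472] c(z=.068) [0.5595 0.1888] L [0.048 0.098] axis 10.8 c(z=0.112) [0.5514 0.1855]
  dx 0.815 dy 0.020 dz 0.099 turn -0.035 [5.4e-01 5.0e-02 1.7e-01 9.7e+01]
  dx 0.333 dy -0.000 dz 0.125 turn -0.040 [  0.524   0.182   0.12  100.4  ]
```

Emit:
{"api": "move_arm", "payload": {"moves": [{"dx": 0.15,"dy": 0.0,"dz": 0.0,"turn": 0,"jaw": 66},{"dx": 0.3,"dy": 0.01,"dz": 0.02,"turn": 0,"jaw": 66},{"dx": 0.45,"dy": 0.01,"dz": 0.05,"turn": -0.035,"jaw": 66},{"dx": 0.6,"dy": 0.02,"dz": 0.08,"turn": -0.035,"jaw": 66},{"dx": 0.75,"dy": 0.02,"dz": 0.099,"turn": -0.035,"jaw": 66},{"dx": 0.815,"dy": 0.02,"dz": 0.099,"turn": -0.035,"jaw": 66}]}}

```text
clock: 41.38
ee_pos: [0.537, 0.0548, 0.1661]
ee_rot: [-179.7, -0.0, 97.4]
wrist_force: [0.2, -0.8, -0.2]
gripper_width: 0.066
```

Emit:
{"api": "move_arm", "payload": {"moves": [{"dx": 0.14,"dy": 0.0,"dz": 0.04,"turn": -0.04,"jaw": 66},{"dx": 0.28,"dy": 0.0,"dz": 0.08,"turn": -0.04,"jaw": 66},{"dx": 0.333,"dy": 0.0,"dz": 0.125,"turn": -0.04,"jaw": 66},{"dx": 0.333,"dy": 0.0,"dz": 0.125,"turn": -0.04,"jaw": 66},{"dx": 0.333,"dy": 0.0,"dz": 0.125,"turn": -0.04,"jaw": 66},{"dx": 0.333,"dy": 0.0,"dz": 0.125,"turn": -0.04,"jaw": 66}]}}

```text
clock: 42.12
ee_pos: [0.5244, 0.18, 0.1201]
ee_rot: [179.9, 0.0, 100.2]
wrist_force: [0.0, 0.0, -0.4]
gripper_width: 0.0661
```

```bash
python3 -c "
from h import *
plan(.5237,.182,.0245,100.4)
im=save('wrist','w23.png').mean(2)
a=np.radians(10.6);F=np.array([np.cos(a),np.sin(a),0]);J=np.array([-F[1],F[0],0]);C=np.array([.5596,.1887,.068])
u=proj('wrist',[C-.05*F-.024*J,C-.05*F+.024*J]).round(0); print('pred',u.tolist())
print(im[170:240:3,322].astype(int).tolist())
for q in (205,212): v=np.where(im[q,270:380]>225)[0]+270; print(q,v[[0,-1]] if len(v) else v)
"
```

```text
t=42.12 pos [0.5244 0.18   0.1201] yaw 100.2 F [ 0.   0.  -0.4] w 0.0661
dx 0.005 dy -0.001 dz 0.239 turn -0.002 rows 1.5
pred [[293.0, 196.0], [359.0, 196.0]]
[106, 106, 105, 109, 120, 121, 121, 121, 126, 212, 170, 208, 209, 238, 229, 207, 208, 215, 249, 249, 249, 249, 249, 249]
205 []
212 [292 356]
```

Emit:
{"api": "move_arm", "payload": {"moves": [{"dx": 0.003,"dy": 0,"dz": 0.1,"turn": -0.002,"jaw": 66},{"dx": 0.003,"dy": 0,"dz": 0.2,"turn": -0.002,"jaw": 66},{"dx": 0.003,"dy": 0,"dz": 0.239,"turn": -0.002,"jaw": 66},{"dx": 0.003,"dy": 0,"dz": 0.239,"turn": -0.002,"jaw": 66},{"dx": 0.003,"dy": 0,"dz": 0.239,"turn": -0.002,"jaw": 40},{"dx": 0.003,"dy": 0,"dz": 0.239,"turn": -0.002,"jaw": 40},{"dx": 0.003,"dy": 0,"dz": 0.239,"turn": -0.002,"jaw": 40},{"dx": 0.003,"dy": 0,"dz": 0.239,"turn": -0.002,"jaw": 40}], "grip_force": 4}}

```text
clock: 43.18
ee_pos: [0.5242, 0.1836, 0.0249]
ee_rot: [179.9, -0.0, 100.6]
wrist_force: [-1.1, -0.6, 5.9]
gripper_width: 0.0484
```

```bash
python3 -c "
from h import *
s=env.sense(); print(s['ee_pos'],s['ee_rot'],s['gripper_width'],s['wrist_force'])
seq(s['ee_pos'],s['ee_rot'][2],[(*s['ee_pos'][:2],.08,s['ee_rot'][2]),(*bw(.000,-.08),.065,96.4),(*bw(.007,-.08),.0450,96.4),(*bw(.017,-.08),.0445,96.4)])
a=save('wrist','w24.png');print(a[200:280:2,323].mean(1).astype(int).tolist())
"
```

```text
[0.52416039 0.1836439  0.02494754] [ 1.79886566e+02 -3.92146547e-02  1.00604794e+02] 0.04839414236997654 [-1.0921537  -0.64608005  5.93866551]
  dx 0.000 dy 0.000 dz -0.138 turn -0.000 [5.24000e-01 1.84000e-01 8.00000e-02 1.00605e+02]
  dx 0.031 dy 0.038 dz -0.100 turn 0.049 [5.37e-01 1.98e-01 6.50e-02 9.64e+01]
  dx 0.029 dy 0.056 dz -0.050 turn 0.049 [5.44e-01 1.99e-01 4.50e-02 9.64e+01]
  dx 0.028 dy 0.081 dz -0.049 turn 0.049 [5.54e-01 2.00e-01 4.40e-02 9.64e+01]
[130, 130, 130, 131, 130, 130, 131, 130, 130, 131, 148, 150, 151, 151, 151, 152, 152, 151, 152, 152, 152, 152, 152, 152, 152, 153, 153, 153, 153, 162, 233, 241, 240, 207, 234, 240, 240, 234, 61, 70]
```

Emit:
{"api": "move_arm", "payload": {"moves": [{"dx": 0,"dy": 0,"dz": -0.05,"turn": 0,"jaw": 40},{"dx": 0,"dy": 0,"dz": -0.1,"turn": 0,"jaw": 40},{"dx": 0.02,"dy": 0.01,"dz": -0.12,"turn": 0.049,"jaw": 40},{"dx": 0.031,"dy": 0.038,"dz": -0.1,"turn": 0.049,"jaw": 40},{"dx": 0.029,"dy": 0.056,"dz": -0.05,"turn": 0.049,"jaw": 40},{"dx": 0.029,"dy": 0.056,"dz": -0.05,"turn": 0.049,"jaw": 40},{"dx": 0.028,"dy": 0.064,"dz": -0.05,"turn": 0.049,"jaw": 40},{"dx": 0.028,"dy": 0.072,"dz": -0.05,"turn": 0.049,"jaw": 40},{"dx": 0.028,"dy": 0.08,"dz": -0.05,"turn": 0.049,"jaw": 40},{"dx": 0.028,"dy": 0.08,"dz": -0.05,"turn": 0.049,"jaw": 40}], "grip_force": 4}}

```text
clock: 44.48
ee_pos: [0.5527, 0.2003, 0.044]
ee_rot: [180.0, -0.0, 96.4]
wrist_force: [-0.9, -0.2, -0.4]
gripper_width: 0.0485
```

Emit:
{"api": "move_arm", "payload": {"moves": [{"dx": 0,"dy": 0.005,"dz": 0,"turn": 0,"jaw": 40},{"dx": 0,"dy": 0.008,"dz": 0,"turn": 0,"jaw": 40},{"dx": 0,"dy": 0.012,"dz": -0.017,"turn": 0,"jaw": 40},{"dx": 0,"dy": 0.019,"dz": -0.034,"turn": 0,"jaw": 40},{"dx": 0,"dy": 0.026,"dz": -0.05,"turn": 0,"jaw": 40},{"dx": 0,"dy": 0.035,"dz": -0.066,"turn": 0,"jaw": 40},{"dx": 0,"dy": 0.045,"dz": -0.081,"turn": 0,"jaw": 40},{"dx": 0,"dy": 0.057,"dz": -0.095,"turn": 0,"jaw": 40},{"dx": 0,"dy": 0.07,"dz": -0.108,"turn": 0,"jaw": 40},{"dx": 0,"dy": 0.083,"dz": -0.119,"turn": 0,"jaw": 40},{"dx": 0,"dy": 0.098,"dz": -0.129,"turn": 0,"jaw": 40},{"dx": 0,"dy": 0.114,"dz": -0.138,"turn": 0,"jaw": 40}], "grip_force": 4}}

```text
clock: 45.98
ee_pos: [0.5984, 0.2055, 0.0992]
ee_rot: [180.0, -0.0, 96.4]
wrist_force: [-1.0, -0.4, -0.4]
gripper_width: 0.0479
```

```bash
python3 -c "
from h import *
s=env.sense(); print(s['ee_pos'].round(4),s['wrist_force'].round(1))
r,w=tiltfit('w25.png')
for r2 in (302,305): fit(r,r2,w)
seq(s['ee_pos'],s['ee_rot'][2],[(s['ee_pos'][0]-.02,s['ee_pos'][1],.165,96.4),(*bw(-.19,.06),.165,96.4),(*bw(-.19,.06),.064,96.4)])
"
```

```text
[0.5984 0.2055 0.0992] [-1.  -0.4 -0.4]
edge row 200 width 96 below rod [99, 100, 98, 92, 115, 248, 252, 253, 253, 252, 74, 74, 73, 74, 85, 88, 87, 88, 88]
tilt 54 s 17.2 mm off -4.0 mm 0.13
tilt 54 s 17.2 mm off -4.0 mm 0.13
tilt 54 s 17.2 mm off -4.0 mm 0.13
tilt 53 s 18.7 mm off -3.0 mm 2.18
tilt 53 s 18.7 mm off -3.0 mm 2.18
tilt 53 s 18.7 mm off -3.0 mm 2.18
  dx 0.006 dy -0.050 dz -0.164 turn 0.000 [ 0.578  0.206  0.165 96.4  ]
  dx 0.350 dy -0.630 dz -0.164 turn 0.000 [ 0.332  0.316  0.165 96.4  ]
  dx 0.350 dy -0.630 dz 0.088 turn 0.000 [3.32e-01 3.16e-01 6.40e-02 9.64e+01]
```

Emit:
{"api": "move_arm", "payload": {"moves": [{"dx": 0,"dy": -0.02,"dz": -0.08,"turn": 0,"jaw": 40},{"dx": 0.02,"dy": -0.05,"dz": -0.164,"turn": 0,"jaw": 40},{"dx": 0.06,"dy": -0.12,"dz": -0.164,"turn": 0,"jaw": 40},{"dx": 0.11,"dy": -0.2,"dz": -0.164,"turn": 0,"jaw": 40},{"dx": 0.16,"dy": -0.29,"dz": -0.164,"turn": 0,"jaw": 40},{"dx": 0.21,"dy": -0.38,"dz": -0.164,"turn": 0,"jaw": 40},{"dx": 0.26,"dy": -0.47,"dz": -0.164,"turn": 0,"jaw": 40},{"dx": 0.31,"dy": -0.56,"dz": -0.164,"turn": 0,"jaw": 40},{"dx": 0.35,"dy": -0.63,"dz": -0.15,"turn": 0,"jaw": 40},{"dx": 0.35,"dy": -0.63,"dz": -0.08,"turn": 0,"jaw": 40},{"dx": 0.35,"dy": -0.63,"dz": 0.0,"turn": 0,"jaw": 40},{"dx": 0.35,"dy": -0.63,"dz": 0.06,"turn": 0,"jaw": 40},{"dx": 0.35,"dy": -0.63,"dz": 0.088,"turn": 0,"jaw": 40},{"dx": 0.35,"dy": -0.63,"dz": 0.088,"turn": 0,"jaw": 40}], "grip_force": 4}}

```text
clock: 47.78
ee_pos: [0.332, 0.3161, 0.0635]
ee_rot: [-180.0, 0.0, 96.4]
wrist_force: [-0.3, 0.0, -1.3]
gripper_width: 0.0475
```

Emit:
{"api": "move_arm", "payload": {"moves": [{"dx": 0,"dy": 0.03,"dz": 0,"turn": 0,"jaw": 40},{"dx": 0,"dy": 0.044,"dz": 0,"turn": 0,"jaw": 40},{"dx": 0,"dy": 0.05,"dz": -0.003,"turn": 0,"jaw": 40},{"dx": 0,"dy": 0.057,"dz": -0.0135,"turn": 0,"jaw": 40},{"dx": 0,"dy": 0.067,"dz": -0.027,"turn": 0,"jaw": 40},{"dx": 0,"dy": 0.077,"dz": -0.039,"turn": 0,"jaw": 40},{"dx": 0,"dy": 0.088,"dz": -0.051,"turn": 0,"jaw": 40},{"dx": 0,"dy": 0.098,"dz": -0.06,"turn": 0,"jaw": 40},{"dx": 0,"dy": 0.109,"dz": -0.069,"turn": 0,"jaw": 40},{"dx": 0,"dy": 0.12,"dz": -0.077,"turn": 0,"jaw": 40},{"dx": 0,"dy": 0.132,"dz": -0.085,"turn": 0,"jaw": 40},{"dx": 0,"dy": 0.143,"dz": -0.092,"turn": 0,"jaw": 40},{"dx": 0,"dy": 0.156,"dz": -0.098,"turn": 0,"jaw": 40},{"dx": 0,"dy": 0.17,"dz": -0.107,"turn": 0,"jaw": 40},{"dx": 0,"dy": 0.178,"dz": -0.11,"turn": 0,"jaw": 40},{"dx": 0,"dy": 0.178,"dz": -0.11,"turn": 0,"jaw": 40}], "grip_force": 4}}

```text
clock: 49.78
ee_pos: [0.403, 0.3243, 0.1079]
ee_rot: [180.0, -0.0, 96.4]
wrist_force: [-0.0, 0.4, -0.4]
gripper_width: 0.048
```

```bash
python3 -c "
from h import *
plan(*bw(-.17,.06),.0715,96.4)
r,w=tiltfit('w26.png')
im=cv2.imread('pics/w26.png').mean(2); print(im[140:275:3,323].astype(int).tolist())
for r2 in (314,317,320): fit(r,r2,w)
"
```

```text
t=49.77 pos [0.403  0.3243 0.1079] yaw 96.4 F [-0.   0.4 -0.4] w 0.0480
dx -0.000 dy -0.127 dz 0.091 turn -0.000 rows 1.0
edge row 201 width 95 below rod [104, 105, 102, 97, 111, 248, 253, 253, 253, 81, 65, 64, 63, 62, 86, 92, 92, 92, 92]
[50, 50, 49, 49, 50, 49, 50, 49, 50, 49, 50, 49, 50, 49, 50, 49, 50, 49, 49, 49, 202, 234, 234, 234, 234, 234, 234, 235, 235, 235, 235, 235, 235, 235, 235, 235, 235, 235, 235, 235, 235, 235, 235, 235, 235]
tilt 52 s 21.4 mm off 0.1 mm 23.51
tilt 52 s 21.4 mm off 0.1 mm 23.51
tilt 52 s 21.4 mm off 0.1 mm 23.51
tilt 52 s 22.8 mm off 1.2 mm 35.5
tilt 52 s 22.8 mm off 1.2 mm 35.5
tilt 52 s 22.8 mm off 1.2 mm 35.5
tilt 52 s 24.1 mm off 2.2 mm 49.9
tilt 52 s 24.1 mm off 2.2 mm 49.9
tilt 52 s 24.1 mm off 2.2 mm 49.9
```

Jar C did not turn further (still about 50°). Its lip missed the wall because its mouth sits a few millimetres closer to the grip. I'll repeat with a firmer press before rising.

Emit:
{"api": "move_arm", "payload": {"moves": [{"dx": 0,"dy": -0.09,"dz": 0,"turn": 0,"jaw": 40},{"dx": 0,"dy": -0.178,"dz": 0.0,"turn": 0,"jaw": 40},{"dx": 0,"dy": -0.178,"dz": 0.07,"turn": 0,"jaw": 40},{"dx": 0,"dy": -0.165,"dz": 0.11,"turn": 0,"jaw": 40},{"dx": 0,"dy": -0.133,"dz": 0.11,"turn": 0,"jaw": 40},{"dx": 0,"dy": -0.12,"dz": 0.11,"turn": 0,"jaw": 40},{"dx": 0,"dy": -0.11,"dz": 0.109,"turn": 0,"jaw": 40},{"dx": 0,"dy": -0.1,"dz": 0.098,"turn": 0,"jaw": 40},{"dx": 0,"dy": -0.091,"dz": 0.085,"turn": 0,"jaw": 40},{"dx": 0,"dy": -0.08,"dz": 0.073,"turn": 0,"jaw": 40},{"dx": 0,"dy": -0.069,"dz": 0.061,"turn": 0,"jaw": 40},{"dx": 0,"dy": -0.058,"dz": 0.051,"turn": 0,"jaw": 40},{"dx": 0,"dy": -0.045,"dz": 0.042,"turn": 0,"jaw": 40},{"dx": 0,"dy": -0.032,"dz": 0.033,"turn": 0,"jaw": 40},{"dx": 0,"dy": -0.019,"dz": 0.025,"turn": 0,"jaw": 40},{"dx": 0,"dy": -0.008,"dz": 0.018,"turn": 0,"jaw": 40},{"dx": 0,"dy": 0.002,"dz": 0.01,"turn": 0,"jaw": 40},{"dx": 0,"dy": 0.004,"dz": 0.008,"turn": 0,"jaw": 40}], "grip_force": 4}}

```text
clock: 52.08
ee_pos: [0.4046, 0.3246, 0.1048]
ee_rot: [180.0, -0.0, 96.4]
wrist_force: [-0.6, -0.2, -1.0]
gripper_width: 0.0477
```

```bash
python3 -c "
from h import *
plan(*bw(-.17,.06),.0715,96.4)
r,w=tiltfit('w27.png')
im=cv2.imread('pics/w27.png').mean(2); print(im[140:275:3,323].astype(int).tolist())
for r2 in (317,320,323): fit(r,r2,w)
"
```

```text
t=52.08 pos [0.4046 0.3246 0.1048] yaw 96.4 F [-0.6 -0.2 -1. ] w 0.0477
dx -0.000 dy -0.132 dz 0.083 turn -0.000 rows 1.0
edge row 223 width 108 below rod [102, 103, 99, 95, 136, 240, 240, 254, 255, 247, 62, 62, 62, 60, 84, 90, 90, 90, 89]
[47, 48, 48, 49, 48, 48, 48, 48, 49, 49, 48, 48, 48, 48, 54, 141, 143, 142, 143, 143, 142, 143, 143, 143, 143, 143, 148, 162, 239, 241, 241, 241, 241, 241, 241, 241, 241, 241, 240, 240, 240, 240, 241, 241, 240]
tilt 16 s 31.6 mm off 31.9 mm 0.0
tilt 87 s 17.8 mm off -3.3 mm 0.0
tilt 87 s 17.8 mm off -3.3 mm 0.0
tilt 18 s 31.8 mm off 30.9 mm 0.0
tilt 84 s 19.1 mm off -2.3 mm 0.0
tilt 84 s 19.1 mm off -2.3 mm 0.0
tilt 20 s 32.1 mm off 29.7 mm 0.0
tilt 20 s 32.1 mm off 29.7 mm 0.0
tilt 81 s 20.5 mm off -1.3 mm 0.0
```

It is at about 84° now. Next come the rim press on the bench, a firm grip, and the lift.

Emit:
{"api": "move_arm", "payload": {"moves": [{"dx": 0,"dy": -0.02,"dz": 0.0,"turn": 0,"jaw": 40},{"dx": 0,"dy": -0.035,"dz": 0.03,"turn": 0,"jaw": 40},{"dx": 0,"dy": -0.035,"dz": 0.07,"turn": 0,"jaw": 40},{"dx": 0,"dy": -0.035,"dz": 0.095,"turn": 0,"jaw": 40},{"dx": 0,"dy": -0.035,"dz": 0.105,"turn": 0,"jaw": 40},{"dx": 0,"dy": -0.035,"dz": 0.112,"turn": 0,"jaw": 40},{"dx": 0,"dy": -0.035,"dz": 0.119,"turn": 0,"jaw": 40},{"dx": 0,"dy": -0.035,"dz": 0.119,"turn": 0,"jaw": 40}], "grip_force": 4}}

```text
clock: 53.12
ee_pos: [0.3916, 0.323, 0.0577]
ee_rot: [179.9, -0.0, 96.4]
wrist_force: [2.0, -1.5, 2.7]
gripper_width: 0.0483
```

Emit:
{"api": "move_arm", "payload": {"moves": [{"dx": 0,"dy": 0,"dz": -0.003,"turn": 0,"jaw": 40},{"dx": 0,"dy": 0,"dz": -0.003,"turn": 0,"jaw": 40},{"dx": 0,"dy": 0,"dz": -0.003,"turn": 0,"jaw": 40},{"dx": 0,"dy": 0,"dz": -0.1,"turn": 0,"jaw": 40},{"dx": 0,"dy": 0,"dz": -0.22,"turn": 0,"jaw": 40},{"dx": 0,"dy": 0,"dz": -0.35,"turn": 0,"jaw": 40},{"dx": 0,"dy": 0,"dz": -0.37,"turn": 0,"jaw": 40},{"dx": 0,"dy": 0,"dz": -0.37,"turn": 0,"jaw": 40}], "grip_force": 25}}

```text
clock: 54.12
ee_pos: [0.3901, 0.3231, 0.2049]
ee_rot: [180.0, -0.0, 96.4]
wrist_force: [-1.6, -1.2, -1.5]
gripper_width: 0.0477
```

```bash
python3 -c "
from h import *
s=env.sense(); print(s['ee_pos'].round(4),s['ee_rot'][2].round(1),s['wrist_force'].round(1))
r,w=tiltfit('w28.png')
for r2 in (321,324,327): fit(r,r2,w)
seq(s['ee_pos'],s['ee_rot'][2],[(.485,-.05,.205,94)]); seq(np.array([.485,-.05,.205]),94,[(.547,-.1802,.19,94)])
"
```

```text
[0.3901 0.3231 0.2049] 96.4 [-1.6 -1.2 -1.5]
edge row 231 width 111 below rod [101, 101, 98, 93, 133, 237, 237, 237, 237, 250, 254, 236, 72, 68, 84, 89, 89, 88, 88]
tilt 10 s 29.4 mm off 40.0 mm 0.0
tilt 10 s 29.4 mm off 40.0 mm 0.0
tilt 92 s 20.0 mm off -2.9 mm 0.0
tilt 11 s 29.8 mm off 39.2 mm 0.0
tilt 11 s 29.8 mm off 39.2 mm 0.0
tilt 89 s 21.1 mm off -2.0 mm 0.0
tilt 13 s 30.3 mm off 38.3 mm 0.0
tilt 13 s 30.3 mm off 38.3 mm 0.0
tilt 86 s 22.3 mm off -1.0 mm 0.0
  dx -0.953 dy 0.131 dz -0.000 turn 0.028 [ 4.85e-01 -5.00e-02  2.05e-01  9.40e+01]
  dx -0.336 dy 0.132 dz 0.037 turn 0.000 [ 0.547 -0.18   0.19  94.   ]
```

Emit:
{"api": "move_arm", "payload": {"moves": [{"dx": -0.05,"dy": 0.0,"dz": 0,"turn": 0,"jaw": 40},{"dx": -0.18,"dy": 0.02,"dz": 0,"turn": 0.028,"jaw": 40},{"dx": -0.32,"dy": 0.04,"dz": 0,"turn": 0.028,"jaw": 40},{"dx": -0.46,"dy": 0.06,"dz": 0,"turn": 0.028,"jaw": 40},{"dx": -0.6,"dy": 0.08,"dz": 0,"turn": 0.028,"jaw": 40},{"dx": -0.74,"dy": 0.1,"dz": 0,"turn": 0.028,"jaw": 40},{"dx": -0.86,"dy": 0.12,"dz": 0,"turn": 0.028,"jaw": 40},{"dx": -0.953,"dy": 0.131,"dz": 0,"turn": 0.028,"jaw": 40}], "grip_force": 25}}

```text
clock: 55.18
ee_pos: [0.4835, -0.0538, 0.2038]
ee_rot: [-179.9, -0.0, 93.8]
wrist_force: [-0.0, 0.6, -0.1]
gripper_width: 0.048
```

Emit:
{"api": "move_arm", "payload": {"moves": [{"dx": -0.12,"dy": 0.04,"dz": 0,"turn": 0,"jaw": 40},{"dx": -0.24,"dy": 0.09,"dz": 0,"turn": 0,"jaw": 40},{"dx": -0.32,"dy": 0.125,"dz": 0.02,"turn": 0,"jaw": 40},{"dx": -0.336,"dy": 0.132,"dz": 0.037,"turn": 0,"jaw": 40},{"dx": -0.336,"dy": 0.132,"dz": 0.037,"turn": 0,"jaw": 40},{"dx": -0.336,"dy": 0.132,"dz": 0.037,"turn": 0,"jaw": 40}], "grip_force": 25}}

```text
clock: 55.92
ee_pos: [0.5464, -0.1792, 0.19]
ee_rot: [-180.0, -0.1, 94.1]
wrist_force: [0.4, 0.4, -0.7]
gripper_width: 0.0479
```

```bash
python3 -c "
from h import *
plan(.548,-.1805,.0725,94)
im=save('wrist','w29.png')[:,120:520]; b=save('scene','x.png',(200,80,360,200),4)
cv2.imwrite('pics/x29.png',np.hstack([cv2.resize(b,(400,300),interpolation=3),cv2.resize(im,(400,400))[60:360]]))
"
```

```text
t=55.92 pos [ 0.5464 -0.1792  0.19  ] yaw 94.1 F [ 0.4  0.4 -0.7] w 0.0479
dx -0.004 dy 0.004 dz 0.294 turn 0.001 rows 1.9
```

View pics/x29.png

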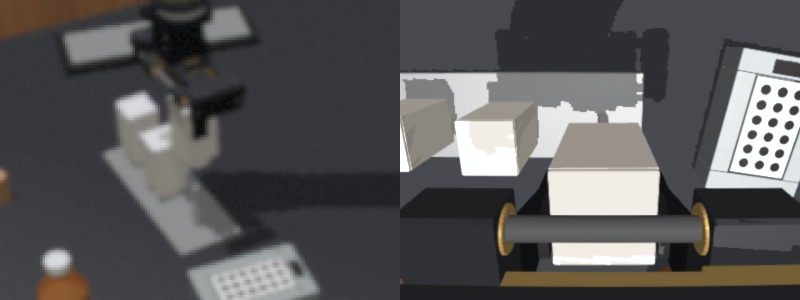

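The first two jars stand on pegs 3 and 2 (scene (135,125) and (165,165)). The third is above peg 1, whose foot shows at wrist (603,117), in line with the jar centre at 604. Lowering it.

Emit:
{"api": "move_arm", "payload": {"moves": [{"dx": -0.004,"dy": 0.006,"dz": 0.04,"turn": 0,"jaw": 40},{"dx": -0.004,"dy": 0.006,"dz": 0.09,"turn": 0,"jaw": 40},{"dx": -0.004,"dy": 0.006,"dz": 0.14,"turn": 0,"jaw": 40},{"dx": -0.004,"dy": 0.006,"dz": 0.19,"turn": 0,"jaw": 40},{"dx": -0.004,"dy": 0.006,"dz": 0.24,"turn": 0,"jaw": 40},{"dx": -0.004,"dy": 0.006,"dz": 0.275,"turn": 0,"jaw": 40},{"dx": -0.004,"dy": 0.006,"dz": 0.292,"turn": 0,"jaw": 40},{"dx": -0.004,"dy": 0.006,"dz": 0.298,"turn": 0,"jaw": 40},{"dx": -0.004,"dy": 0.006,"dz": 0.298,"turn": 0,"jaw": 40}], "grip_force": 25}}

```text
clock: 57.15
ee_pos: [0.5498, -0.182, 0.0713]
ee_rot: [180.0, 0.0, 94.0]
wrist_force: [-0.2, 0.7, -1.1]
gripper_width: 0.0474
```

Emit:
{"api": "move_arm", "payload": {"moves": [{"dx": 0,"dy": 0,"dz": 0.006,"turn": 0,"jaw": 40},{"dx": 0,"dy": 0,"dz": 0.009,"turn": 0,"jaw": 40},{"dx": 0,"dy": 0,"dz": 0.009,"turn": 0,"jaw": 50},{"dx": 0,"dy": 0,"dz": 0.007,"turn": 0,"jaw": 62},{"dx": 0,"dy": 0,"dz": 0.007,"turn": 0,"jaw": 62},{"dx": 0,"dy": 0,"dz": 0.007,"turn": 0,"jaw": 62},{"dx": 0,"dy": 0,"dz": -0.15,"turn": 0,"jaw": 62},{"dx": 0,"dy": 0,"dz": -0.3,"turn": 0,"jaw": 62},{"dx": 0,"dy": 0,"dz": -0.4,"turn": 0,"jaw": 0},{"dx": 0.2,"dy": -0.05,"dz": -0.4,"turn": 0,"jaw": 0},{"dx": 0.4,"dy": -0.11,"dz": -0.4,"turn": 0,"jaw": 0},{"dx": 0.45,"dy": -0.13,"dz": -0.4,"turn": 0,"jaw": 0},{"dx": 0.45,"dy": -0.13,"dz": -0.4,"turn": 0,"jaw": 0}], "grip_force": 25}}

```text
clock: 58.78
ee_pos: [0.4835, -0.0, 0.2309]
ee_rot: [180.0, -0.3, 94.6]
wrist_force: [0.6, -1.5, -0.1]
gripper_width: 0.02
```

```bash
python3 -c "
from h import *
plan(.497,-.0025,.07,92)
b=save('scene','sc30.png',(230,110,360,230),4)
im=save('wrist','w30.png')
cv2.imwrite('pics/x30.png',np.hstack([cv2.resize(b,(433,400),interpolation=3),cv2.resize(im,(400,250)).repeat(1,0)[:,:] if 0 else cv2.resize(im[:, :],(360,400))]))
for P in [(.547,-.1802),(.553,-.2745),(.560,-.369)]:
    print(proj('scene',[[*P,.112],[*P,.012]]).round(0).tolist())
jars('t30.png',lo=(.45,-.45),hi=(.65,-.1))
"
```

```text
t=58.77 pos [ 0.4835 -0.      0.2309] yaw 94.6 F [ 0.6 -1.5 -0.1] w 0.0200
dx -0.009 dy 0.033 dz 0.402 turn 0.030 rows 2.6
[[277.0, 148.0], [278.0, 169.0]]
[[265.0, 135.0], [267.0, 156.0]]
[[254.0, 122.0], [257.0, 143.0]]
[433, 187, 17, 16, 240] c(z=.068) [ 0.5643 -0.2875] L [0.05  0.047] axis 89.4 c(z=0.112) [ 0.559  -0.2753]
[464, 186, 16, 15, 222] c(z=.068) [ 0.5678 -0.3824] L [0.047 0.044] axis 89.4 c(z=0.112) [ 0.5619 -0.3686]
[402, 190, 17, 17, 242] c(z=.068) [ 0.5543 -0.1901] L [0.048 0.048] axis 95.1 c(z=0.112) [ 0.5485 -0.182 ]
```

View pics/x30.png

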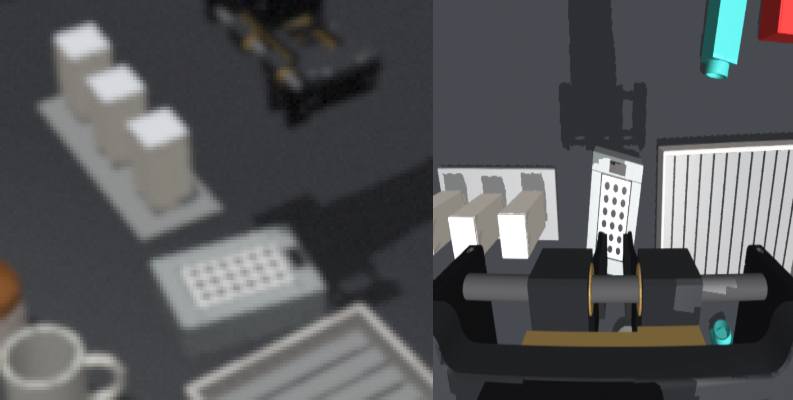

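All three jars stand upright on the stand base. The top view puts them at (.5485,-.182), (.559,-.275) and (.562,-.369), within 7 mm of the pegs. The plate is still level in its nest. Next I'll check the nest position from the wrist view and plan the press.

```bash
python3 -c "
from h import *
k=640/360
c=lambda x,y:[(x-433)*k,y]
X=ray('wrist',[c(594,150),c(643,165),c(617,163),c(601,174),c(632,183)],.045);print(X.round(4).tolist())
im=cv2.imread('pics/w30.png').mean(2)
print('nest edge cols row200', im[200,260:400:4].astype(int).tolist())
plan(.4981,-.0025,.07,85.6)
"
```

```text
[[0.4614, -0.0509, 0.045], [0.4718, 0.0496, 0.045], [0.4731, -0.0036, 0.045], [0.4882, -0.0355, 0.045], [0.4946, 0.0292, 0.045]]
nest edge cols row200 [75, 75, 75, 75, 75, 239, 240, 242, 243, 120, 255, 148, 104, 249, 255, 108, 109, 254, 255, 128, 197, 255, 187, 243, 244, 245, 245, 75, 75, 75, 75, 75, 75, 75, 48]
t=58.92 pos [ 0.4853 -0.0069  0.2311] yaw 93.9 F [ 0.4 -0.6  0.5] w 0.0079
dx 0.009 dy 0.033 dz 0.403 turn 0.097 rows 2.6
```

Emit:
{"api": "move_arm", "payload": {"moves": [{"dx": 0.01,"dy": 0.04,"dz": 0.1,"turn": 0.104,"jaw": 0},{"dx": 0.01,"dy": 0.04,"dz": 0.2,"turn": 0.104,"jaw": 0},{"dx": 0.01,"dy": 0.04,"dz": 0.32,"turn": 0.104,"jaw": 0},{"dx": 0.01,"dy": 0.04,"dz": 0.39,"turn": 0.104,"jaw": 0},{"dx": 0.01,"dy": 0.04,"dz": 0.4,"turn": 0.104,"jaw": 0},{"dx": 0.01,"dy": 0.04,"dz": 0.4,"turn": 0.104,"jaw": 0},{"dx": 0.01,"dy": 0.04,"dz": 0.4,"turn": 0.104,"jaw": 0}]}}

```text
clock: 59.8
ee_pos: [0.502, -0.0012, 0.0724]
ee_rot: [179.9, -0.0, 85.0]
wrist_force: [-0.0, -0.0, -0.3]
gripper_width: 0.0005
```

```bash
python3 -c "
from h import *
plan(.501,-.002,.030,85)
jars('t31.png',lo=(.45,-.45),hi=(.65,-.1))
"
```

```text
t=59.80 pos [ 0.502  -0.0012  0.0724] yaw 85.0 F [-0.  -0.  -0.3] w 0.0005
dx -0.002 dy -0.002 dz 0.106 turn 0.000 rows 0.7
[433, 187, 17, 16, 240] c(z=.068) [ 0.5643 -0.2875] L [0.05  0.047] axis 89.4 c(z=0.112) [ 0.559  -0.2753]
[464, 186, 16, 15, 222] c(z=.068) [ 0.5678 -0.3824] L [0.047 0.044] axis 89.4 c(z=0.112) [ 0.5619 -0.3686]
[402, 190, 17, 17, 242] c(z=.068) [ 0.5543 -0.1902] L [0.049 0.047] axis 94.6 c(z=0.112) [ 0.5485 -0.1819]
```

Pressing slowly.

Emit:
{"api": "move_arm", "payload": {"moves": [{"dx": -0.002,"dy": -0.002,"dz": 0.04,"turn": 0,"jaw": 0},{"dx": -0.002,"dy": -0.002,"dz": 0.06,"turn": 0,"jaw": 0},{"dx": -0.002,"dy": -0.002,"dz": 0.07,"turn": 0,"jaw": 0},{"dx": -0.002,"dy": -0.002,"dz": 0.08,"turn": 0,"jaw": 0},{"dx": -0.002,"dy": -0.002,"dz": 0.09,"turn": 0,"jaw": 0},{"dx": -0.002,"dy": -0.002,"dz": 0.098,"turn": 0,"jaw": 0},{"dx": -0.002,"dy": -0.002,"dz": 0.105,"turn": 0,"jaw": 0},{"dx": -0.002,"dy": -0.002,"dz": 0.105,"turn": 0,"jaw": 0}]}}

```text
clock: 60.85
ee_pos: [0.4991, -0.0015, 0.0285]
ee_rot: [-179.9, 0.0, 85.1]
wrist_force: [-3.2, 0.2, 2.7]
gripper_width: 0.0005
```

Emit:
{"api": "move_arm", "payload": {"moves": [{"dx": 0,"dy": 0,"dz": 0.006,"turn": 0,"jaw": 0},{"dx": 0,"dy": 0,"dz": 0.01,"turn": 0,"jaw": 0},{"dx": 0,"dy": 0,"dz": 0.01,"turn": 0,"jaw": 0}]}}

```text
clock: 61.22
ee_pos: [0.4997, -0.0015, 0.0269]
ee_rot: [-179.9, -0.1, 85.0]
wrist_force: [-13.4, 1.4, 26.7]
gripper_width: 0.0006
```

```bash
python3 -c "
from h import *
plan(.501,-.002,.1,85)
save('scene','sc32.png',(270,165,340,225),8)
"
```

```text
t=61.23 pos [ 0.4997 -0.0015  0.0269] yaw 85.0 F [-13.4   1.4  26.7] w 0.0006
dx -0.001 dy 0.003 dz -0.183 turn 0.001 rows 1.2
```

The pad is against its stop (26.7 N at z 0.027, consistent with 0.55 rad). Now backing off, opening, and going to the raised far end.

Emit:
{"api": "move_arm", "payload": {"moves": [{"dx": 0,"dy": 0,"dz": -0.06,"turn": 0,"jaw": 0},{"dx": 0,"dy": 0,"dz": -0.18,"turn": 0,"jaw": 82},{"dx": 0,"dy": 0.05,"dz": -0.21,"turn": 0,"jaw": 82},{"dx": 0,"dy": 0.13,"dz": -0.21,"turn": 0,"jaw": 82},{"dx": 0,"dy": 0.187,"dz": -0.21,"turn": 0,"jaw": 82},{"dx": 0,"dy": 0.187,"dz": -0.21,"turn": 0,"jaw": 82},{"dx": 0,"dy": 0.187,"dz": -0.21,"turn": 0,"jaw": 82},{"dx": 0,"dy": 0.187,"dz": -0.21,"turn": 0,"jaw": 82},{"dx": 0,"dy": 0.187,"dz": -0.21,"turn": 0,"jaw": 82}]}}

```text
clock: 62.4
ee_pos: [0.574, -0.0077, 0.1091]
ee_rot: [180.0, -0.1, 85.1]
wrist_force: [0.2, -0.4, 0.4]
gripper_width: 0.0723
```

```bash
python3 -c "
from h import *
plan(.5743,-.0084,.048,85)
a=save('wrist','w33.png'); b=save('scene','x.png',(260,150,350,225),5)
cv2.imwrite('pics/x33.png',np.vstack([cv2.resize(b,(480,300),interpolation=3),cv2.resize(a,(480,300))]))
"
```

```text
t=62.40 pos [ 0.574  -0.0077  0.1091] yaw 85.1 F [ 0.2 -0.4  0.4] w 0.0723
dx -0.002 dy 0.001 dz 0.153 turn 0.001 rows 1.0
```

View pics/x33.png

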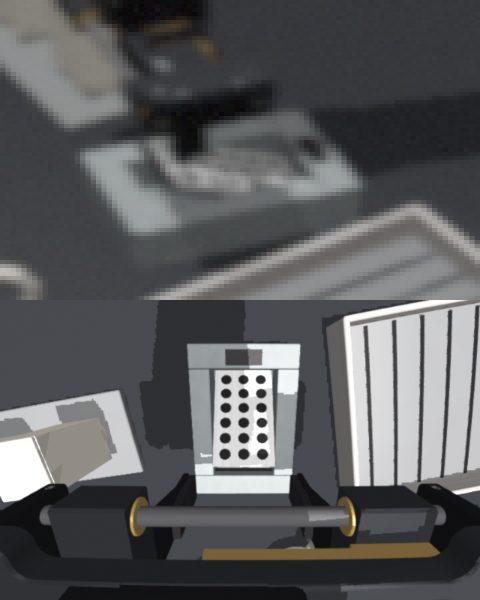

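The plate is tipped up: in the wrist view it widens toward its raised far edge at composite row 468, and in the scene view its far end stands clear of the block. Checking that edge against the model before descending.

```bash
python3 -c "
from h import *
a=np.radians(-5); F=np.array([np.cos(a),np.sin(a)]);J=np.array([-F[1],F[0]]);C=np.array([.541,-.0055])
for h in(.0707,.045): print(h,[proj('wrist',[[*(C+x*F+y*J),z]]).round(0).tolist()[0] for x,y,z in((.0391,.03,h),(.0391,-.03,h))])
im=cv2.imread('pics/w33.png').mean(2)
print(im[190:270:3,322].astype(int).tolist(), im[215,260:390:4].astype(int).tolist())
plan(.5743,-.0084,.048,85)
"
```

```text
0.0707 [[364.0, 228.0], [279.0, 228.0]]
0.045 [[360.0, 215.0], [284.0, 215.0]]
[100, 223, 223, 87, 39, 39, 39, 66, 223, 224, 232, 144, 42, 87, 91, 229, 236, 234, 233, 232, 233, 232, 229, 78, 75, 75, 75] [142, 149, 149, 149, 149, 149, 210, 224, 225, 219, 225, 223, 219, 220, 223, 220, 221, 224, 222, 222, 221, 222, 222, 226, 222, 225, 225, 146, 149, 149, 148, 148, 148]
t=62.50 pos [ 0.5742 -0.0077  0.1091] yaw 85.1 F [-0.5 -0.4  0.2] w 0.0782
dx -0.002 dy 0.001 dz 0.153 turn 0.001 rows 1.0
```

Emit:
{"api": "move_arm", "payload": {"moves": [{"dx": 0.004,"dy": -0.006,"dz": 0.05,"turn": 0,"jaw": 84},{"dx": 0.004,"dy": -0.006,"dz": 0.11,"turn": 0,"jaw": 84},{"dx": 0.004,"dy": -0.006,"dz": 0.15,"turn": 0,"jaw": 84},{"dx": 0.004,"dy": -0.006,"dz": 0.152,"turn": 0,"jaw": 84},{"dx": 0.004,"dy": -0.006,"dz": 0.152,"turn": 0,"jaw": 50},{"dx": 0.004,"dy": -0.006,"dz": 0.152,"turn": 0,"jaw": 50},{"dx": 0.004,"dy": -0.006,"dz": 0.152,"turn": 0,"jaw": 50},{"dx": 0.004,"dy": -0.006,"dz": 0.152,"turn": 0,"jaw": 50},{"dx": 0.004,"dy": -0.006,"dz": 0.152,"turn": 0,"jaw": 50},{"dx": 0.004,"dy": -0.006,"dz": 0.152,"turn": 0,"jaw": 50}], "grip_force": 40}}

```text
clock: 63.75
ee_pos: [0.5724, -0.0062, 0.0485]
ee_rot: [180.0, -0.0, 85.1]
wrist_force: [-0.7, -0.4, 2.7]
gripper_width: 0.0594
```

Emit:
{"api": "move_arm", "payload": {"moves": [{"dx": 0,"dy": 0,"dz": -0.04,"turn": 0,"jaw": 50},{"dx": 0,"dy": 0,"dz": -0.1,"turn": 0,"jaw": 50},{"dx": 0,"dy": 0,"dz": -0.2,"turn": 0,"jaw": 50},{"dx": 0,"dy": 0,"dz": -0.28,"turn": 0,"jaw": 50},{"dx": 0,"dy": 0,"dz": -0.3,"turn": 0,"jaw": 50},{"dx": 0,"dy": 0,"dz": -0.3,"turn": 0,"jaw": 50}], "grip_force": 40}}

```text
clock: 64.5
ee_pos: [0.5719, -0.006, 0.168]
ee_rot: [-180.0, -0.0, 85.1]
wrist_force: [-0.7, -0.4, -1.4]
gripper_width: 0.0593
```

```bash
python3 -c "
from h import *
s=env.sense(); print(s['ee_pos'].round(4),s['gripper_width'],s['wrist_force'].round(1))
seq(s['ee_pos'],s['ee_rot'][2],[(*bw(.034,0),.15,96.4),(*bw(.034,0),.06,96.4)])
im=save('wrist','w34.png'); m=im.mean(2); print(m[150:280:4,322].astype(int).tolist(), m[230,230:420:6].astype(int).tolist())
"
```

```text
[ 0.5719 -0.006   0.168 ] 0.059340189618798396 [-0.7 -0.4 -1.4]
  dx 0.715 dy -0.087 dz 0.045 turn -0.132 [ 0.562  0.282  0.15  96.4  ]
  dx 0.715 dy -0.087 dz 0.270 turn -0.132 [5.62e-01 2.82e-01 6.00e-02 9.64e+01]
[217, 35, 36, 34, 36, 187, 220, 145, 37, 37, 37, 37, 218, 222, 130, 40, 40, 41, 41, 201, 225, 220, 44, 45, 46, 47, 62, 226, 227, 226, 77, 75, 70] [77, 76, 77, 77, 76, 64, 77, 222, 228, 228, 228, 226, 223, 224, 224, 227, 227, 227, 225, 225, 228, 255, 254, 255, 228, 76, 65, 77, 77, 76, 77, 77]
```

Emit:
{"api": "move_arm", "payload": {"moves": [{"dx": 0.13,"dy": -0.01,"dz": 0.0,"turn": -0.05,"jaw": 50},{"dx": 0.27,"dy": -0.03,"dz": 0.0,"turn": -0.132,"jaw": 50},{"dx": 0.41,"dy": -0.05,"dz": 0.02,"turn": -0.132,"jaw": 50},{"dx": 0.55,"dy": -0.07,"dz": 0.045,"turn": -0.132,"jaw": 50},{"dx": 0.67,"dy": -0.085,"dz": 0.045,"turn": -0.132,"jaw": 50},{"dx": 0.715,"dy": -0.087,"dz": 0.1,"turn": -0.132,"jaw": 50},{"dx": 0.715,"dy": -0.087,"dz": 0.18,"turn": -0.132,"jaw": 50},{"dx": 0.715,"dy": -0.087,"dz": 0.24,"turn": -0.132,"jaw": 50},{"dx": 0.715,"dy": -0.087,"dz": 0.265,"turn": -0.132,"jaw": 50},{"dx": 0.715,"dy": -0.087,"dz": 0.265,"turn": -0.132,"jaw": 50}], "grip_force": 40}}

```text
clock: 65.8
ee_pos: [0.5614, 0.2812, 0.0612]
ee_rot: [-179.9, 0.1, 96.4]
wrist_force: [-0.1, -0.1, -1.0]
gripper_width: 0.0594
```

Emit:
{"api": "move_arm", "payload": {"moves": [{"dx": 0,"dy": 0,"dz": 0.01,"turn": 0,"jaw": 50},{"dx": 0,"dy": 0,"dz": 0.02,"turn": 0,"jaw": 50},{"dx": 0,"dy": 0,"dz": 0.03,"turn": 0,"jaw": 50},{"dx": 0,"dy": 0,"dz": 0.04,"turn": 0,"jaw": 50},{"dx": 0,"dy": 0,"dz": 0.05,"turn": 0,"jaw": 50},{"dx": 0,"dy": 0,"dz": 0.06,"turn": 0,"jaw": 50},{"dx": 0,"dy": 0,"dz": 0.07,"turn": 0,"jaw": 50},{"dx": 0,"dy": 0,"dz": 0.08,"turn": 0,"jaw": 50},{"dx": 0,"dy": 0,"dz": 0.085,"turn": 0,"jaw": 50},{"dx": 0,"dy": 0,"dz": 0.085,"turn": 0,"jaw": 80},{"dx": 0,"dy": 0,"dz": 0.085,"turn": 0,"jaw": 80},{"dx": 0,"dy": 0,"dz": 0.085,"turn": 0,"jaw": 80},{"dx": 0,"dy": 0,"dz": 0.085,"turn": 0,"jaw": 80}], "grip_force": 4}}

```text
clock: 67.42
ee_pos: [0.5621, 0.2818, 0.0283]
ee_rot: [180.0, -0.0, 96.4]
wrist_force: [-0.0, 0.0, -0.3]
gripper_width: 0.0795
```

Emit:
{"api": "move_arm", "payload": {"moves": [{"dx": 0,"dy": 0,"dz": -0.1,"turn": 0,"jaw": 80},{"dx": 0,"dy": 0,"dz": -0.25,"turn": 0,"jaw": 80},{"dx": 0,"dy": 0,"dz": -0.4,"turn": 0,"jaw": 40},{"dx": -0.2,"dy": 0,"dz": -0.45,"turn": 0,"jaw": 0},{"dx": -0.4,"dy": 0,"dz": -0.45,"turn": 0,"jaw": 0},{"dx": -0.7,"dy": 0,"dz": -0.45,"turn": 0,"jaw": 0},{"dx": -0.7,"dy": 0,"dz": -0.45,"turn": 0,"jaw": 0},{"dx": -0.7,"dy": 0,"dz": -0.45,"turn": 0,"jaw": 0}], "grip_force": 20}}

```text
clock: 68.42
ee_pos: [0.5931, -0.0014, 0.2089]
ee_rot: [179.9, 0.0, 96.1]
wrist_force: [0.4, 0.5, 0.1]
gripper_width: 0.0279
```

```bash
python3 -c "
from h import *
plan(.581,-.009,.08,85)
im=save('top','t35.png'); m=(im.min(2)>195).astype(np.uint8)*255
cs,_=cv2.findContours(m,cv2.RETR_LIST,cv2.CHAIN_APPROX_NONE)
for c in cs:
    a=cv2.contourArea(c)
    if 250<a<1500:
        b=cv2.boxPoints(cv2.minAreaRect(c)); w=ray('top',b,.028)[:,:2]; print(round(a),w.mean(0).round(3),np.linalg.norm(w[0]-w[1]).round(3),np.linalg.norm(w[1]-w[2]).round(3),b.mean(0).round(0))
print(proj('top',[[*bw(0,0),.028]]))
jars('x.png',lo=(.45,-.45),hi=(.65,-.1))
"
```

```text
t=68.42 pos [ 0.5931 -0.0014  0.2089] yaw 96.1 F [0.4 0.5 0.1] w 0.0279
dx -0.016 dy -0.032 dz 0.322 turn 0.129 rows 2.1
[[258.45195519 209.78063447]]
[433, 187, 17, 16, 239] c(z=.068) [ 0.5654 -0.2865] L [0.048 0.048] axis 95.7 c(z=0.112) [ 0.5589 -0.2754]
[464, 186, 16, 15, 222] c(z=.068) [ 0.5678 -0.3824] L [0.047 0.044] axis 89.4 c(z=0.112) [ 0.5619 -0.3686]
[402, 190, 17, 17, 243] c(z=.068) [ 0.5544 -0.1902] L [0.049 0.048] axis 94.6 c(z=0.112) [ 0.5488 -0.182 ]
```

Emit:
{"api": "move_arm", "payload": {"moves": [{"dx": -0.016,"dy": -0.032,"dz": 0.1,"turn": 0.129,"jaw": 0},{"dx": -0.016,"dy": -0.032,"dz": 0.2,"turn": 0.129,"jaw": 0},{"dx": -0.016,"dy": -0.032,"dz": 0.3,"turn": 0.129,"jaw": 0},{"dx": -0.016,"dy": -0.032,"dz": 0.32,"turn": 0.129,"jaw": 0},{"dx": -0.016,"dy": -0.032,"dz": 0.32,"turn": 0.129,"jaw": 0},{"dx": -0.016,"dy": -0.032,"dz": 0.32,"turn": 0.129,"jaw": 0}], "grip_force": 20}}

```text
clock: 69.28
ee_pos: [0.5827, -0.0041, 0.0819]
ee_rot: [179.8, -0.0, 85.3]
wrist_force: [0.2, -0.7, 0.1]
gripper_width: 0.0004
```

```bash
python3 -c "
from h import *
plan(.581,-.009,.037,85)
im=cv2.imread('pics/t35.png'); g=im.mean(2)[195:225,245:275].astype(int)
for r in g[::2]: print(' '.join('%3d'%v for v in r))
"
```

```text
t=69.28 pos [ 0.5827 -0.0041  0.0819] yaw 85.3 F [ 0.2 -0.7  0.1] w 0.0004
dx -0.013 dy -0.003 dz 0.112 turn 0.004 rows 0.7
210 192 146 174 205 210 210 211 211 210 197 143 153 201 219 220 220 219 204 193 189 189 198 209 213 213 211 213 209 182
211 198 144 159 212 229 234 237 237 237 235 230 229 237 242 243 243 238 230 236 243 236 179 196 211 213 212 212 213 198
212 202 186 232 242 237 215 201 226 241 240 204 152 160 210 238 231 160 107 149 227 233 174 193 211 212 212 214 213 202
211 203 183 216 235 203 132 121 187 237 239 201 159 182 230 242 242 230 215 228 242 239 199 201 212 212 212 213 214 205
210 206 188 193 237 241 231 227 238 243 243 238 216 205 226 241 242 228 186 169 210 236 229 216 213 212 213 213 213 208
210 212 196 174 231 231 169 125 151 217 237 215 141  99 155 235 240 204 144 136 194 238 239 213 209 213 212 212 213 212
211 212 197 178 233 241 215 174 187 230 242 242 234 224 232 242 244 243 234 222 236 244 237 184 195 212 213 213 213 214
211 211 198 166 215 240 239 214 196 224 241 240 205 153 161 210 238 232 168 114 143 221 234 192 199 211 213 212 214 213
211 211 205 184 202 233 215 141 116 174 236 239 201 150 157 209 239 242 233 216 226 239 239 221 210 213 212 212 213 214
210 211 210 193 183 235 241 233 229 236 242 244 242 236 224 224 240 242 229 190 179 211 239 234 193 202 213 212 212 213
210 212 210 196 171 233 238 189 141 161 214 237 225 153 104 145 225 238 208 144 122 178 237 236 175 193 212 211 212 211
210 211 211 198 184 235 239 203 168 190 233 243 242 234 227 233 241 244 242 235 230 237 244 236 180 194 211 213 212 212
210 211 212 202 184 222 241 239 215 206 225 241 241 216 169 164 208 239 238 180 117 137 211 234 206 204 211 212 213 213
210 210 211 206 183 192 232 213 139 100 152 234 239 205 146 146 196 237 243 233 209 201 234 242 237 218 212 211 212 212
211 210 210 211 197 174 234 242 234 224 232 242 244 242 234 227 236 243 244 240 215 184 210 239 238 203 203 212 212 211
```

The plate lies in the basket with its holes up: about 20 px (60 mm) wide, at columns 248–268. Pushing the pad level.

Emit:
{"api": "move_arm", "payload": {"moves": [{"dx": -0.013,"dy": -0.003,"dz": 0.03,"turn": 0,"jaw": 0},{"dx": -0.013,"dy": -0.003,"dz": 0.06,"turn": 0,"jaw": 0},{"dx": -0.013,"dy": -0.003,"dz": 0.08,"turn": 0,"jaw": 0},{"dx": -0.013,"dy": -0.003,"dz": 0.095,"turn": 0,"jaw": 0},{"dx": -0.013,"dy": -0.003,"dz": 0.105,"turn": 0,"jaw": 0},{"dx": -0.013,"dy": -0.003,"dz": 0.112,"turn": 0,"jaw": 0},{"dx": -0.013,"dy": -0.003,"dz": 0.114,"turn": 0,"jaw": 0},{"dx": -0.013,"dy": -0.003,"dz": 0.114,"turn": 0,"jaw": 0}], "grip_force": 20}}

```text
clock: 70.28
ee_pos: [0.5797, -0.0093, 0.037]
ee_rot: [-179.9, -0.1, 85.3]
wrist_force: [-5.0, 0.9, 23.5]
gripper_width: 0.0001
```

Reached 0.037 with a 23.5 N stop, so the pad is level. Retreating and running the final checks.

Emit:
{"api": "move_arm", "payload": {"moves": [{"dx": 0,"dy": 0,"dz": -0.1,"turn": 0,"jaw": 0},{"dx": 0,"dy": 0,"dz": -0.25,"turn": 0,"jaw": 0},{"dx": 0,"dy": 0,"dz": -0.4,"turn": 0,"jaw": 0},{"dx": 0,"dy": -0.1,"dz": -0.45,"turn": 0,"jaw": 0},{"dx": 0,"dy": -0.2,"dz": -0.45,"turn": 0,"jaw": 0},{"dx": 0,"dy": -0.2,"dz": -0.45,"turn": 0,"jaw": 0},{"dx": 0,"dy": -0.2,"dz": -0.45,"turn": 0,"jaw": 0}], "grip_force": 20}}

```text
clock: 71.15
ee_pos: [0.4994, -0.0019, 0.2141]
ee_rot: [-179.9, -0.1, 85.4]
wrist_force: [-0.2, 0.1, 0.8]
gripper_width: 0.0001
```

```bash
python3 -c "
from h import *
plan(.5,0,.2)
jars('t36.png',lo=(.45,-.45),hi=(.65,-.1))
im=cv2.imread('pics/t35.png'); g=im.mean(2)
# plate outline: bright block (>228) in basket, closed over the holes
m=(g>222).astype(np.uint8); m[:,:240]=0; m[:,280:]=0; m[:185]=0; m[242:]=0
m=cv2.morphologyEx(m,cv2.MORPH_CLOSE,np.ones((7,7))); m=cv2.morphologyEx(m,cv2.MORPH_OPEN,np.ones((5,5)))
cs,_=cv2.findContours(m,cv2.RETR_EXTERNAL,cv2.CHAIN_APPROX_NONE); c=max(cs,key=cv2.contourArea)
b=cv2.boxPoints(cv2.minAreaRect(c)); w=ray('top',b,.028)[:,:2]
print('plate box',b.round(0).tolist(),w.mean(0).round(4),[np.linalg.norm(w[i]-w[i+1]).round(4) for i in(0,1)])
# nest pocket brightness profile along x in scene/wrist
a=save('wrist','w36.png').mean(2); C=np.array([.541,-.0055]); F=np.array([.9962,-.0872])
for z in (.037,):
  for x in (-.060,-.052,-.046,-.03,0,.03,.046,.052,.060):
    u=proj('wrist',[[*(C+x*F),z]])[0]; print(x,u.round(0),int(a[int(u[1]),int(u[0])]) if 0<u[1]<400 and 0<u[0]<640 else None,end=' ')
"
```

```text
t=71.15 pos [ 0.4994 -0.0019  0.2141] yaw 85.4 F [-0.2  0.1  0.8] w 0.0001
dx 0.005 dy 0.001 dz 0.035 turn 0.000 rows 0.2
[433, 187, 17, 16, 240] c(z=.068) [ 0.5643 -0.2875] L [0.05  0.047] axis 89.4 c(z=0.112) [ 0.559  -0.2753]
[464, 186, 16, 15, 222] c(z=.068) [ 0.5678 -0.3824] L [0.047 0.044] axis 89.4 c(z=0.112) [ 0.5619 -0.3686]
[402, 190, 17, 17, 242] c(z=.068) [ 0.5543 -0.1901] L [0.048 0.048] axis 95.1 c(z=0.112) [ 0.5487 -0.1821]
plate box [[248.0, 197.0], [266.0, 195.0], [270.0, 228.0], [251.0, 230.0]] [0.5199 0.2772] [np.float64(0.0588), np.float64(0.1032)]
-0.06 [325. 159.] 45 -0.052 [325. 166.] 137 -0.046 [325. 171.] 55 -0.03 [325. 185.] 114 0 [324. 209.] 104 0.03 [324. 233.] 91 0.046 [324. 245.] 52 0.052 [324. 250.] 52 0.06 [324. 255.] 93
```

The plate outline measures 103 × 59 mm at floor height, with its centre at (.520,.277), so it lies flat near the basket's middle. The jars have not moved and the gripper is clear. Handing in.

```bash
python3 -c "
from h import *
print(env.hand_in())"
```

```text
the job is handed in; nothing more can be done
None
```

The job is done and handed in at about 71 s on the robot's clock. No verdict was reported.

**Jars:** All three were present. Each was gripped at its closed end, turned mouth down against the basket walls, squared up on the bench, and lowered onto its own peg. The last top view puts them within 7 mm of the peg axes at seated height, unmoved since placing.

**Plate:** I pressed its marked end down to the pad's stop (about 27 N, at the height expected for 0.55 rad). I then lifted it by its raised end and laid it in the basket. Its outline measured 103 × 59 mm at floor height, close to the basket's centre, so it lies flat.

**Pad:** I pushed it back until it stopped at 37 mm with about 23 N, which is level. A brightness check of the pocket afterwards told me nothing useful, so the level rests on that contact height and force.

**What went wrong on the way:**
- One lift call was refused.
- The first jar slid through the grip once.
- The second jar had to be regripped.
- The third jar needed a second try at the near wall.

**Not measured:** I did not measure the bottle or mug after the start. The gripper was never taken to them.

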